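Load the painting caddy and rock it free of its weighted stand

TASK

Clear up after ball painting: move the three painted balls from the drying board into the three empty wells of the wooden caddy, one ball in each well. Then take the caddy by its upright grip and rock it side to side, across its long axis and only a few degrees each way, until it works loose from the rubber beads of its weighted stand; a straight pull would only bring the stand up with it, and the stand must stay on the table. Finish still holding the loaded caddy, level and still, a couple of centimetres clear above the stand, and leave the figure, the paint jar and the marker where they are.

Things in the scene. Friction and masses are not known exactly. Their poses are not given: they have to be found in the camera images.
- ball1_center (a point): centre of the blue ball with white dots: a hard painted wooden ball 32 mm in diameter, about 14 g. Three of the four balls start in the holes of the drying board, the other one already lies in a well of the caddy; which one differs.
- ball2_center (a point): centre of the red ball with yellow dots: a hard painted wooden ball 32 mm in diameter, about 14 g. Three of the four balls start in the holes of the drying board, the other one already lies in a well of the caddy; which one differs.
- ball3_center (a point): centre of the white ball with black dots: a hard painted wooden ball 32 mm in diameter, about 14 g. Three of the four balls start in the holes of the drying board, the other one already lies in a well of the caddy; which one differs.
- ball4_center (a point): centre of the orange ball with blue dots: a hard painted wooden ball 32 mm in diameter, about 14 g. Three of the four balls start in the holes of the drying board, the other one already lies in a well of the caddy; which one differs.
- board: the drying board, a thick plank fixed to the table: 220 mm long (its x) by 70 mm (its y), 30 mm thick; origin at the centre of its underside. Three round holes 25 mm wide in a row along x, 70 mm apart, the middle one at the centre; a ball rests on the rim of a hole with its centre 10 mm above the board's top (40 mm above the table).
- caddy_grip (a point): point inside the caddy's upright wooden grip, 64 mm above the caddy's underside; x along the caddy's long axis, y across it, z up. The grip is a paddle 34 mm wide along x and 16 mm thick along y, rising 24 to 84 mm above the underside: pinch it across y. The caddy is a beech block 216 mm long, 48 mm wide (y), 24 mm high, about 240 g empty.
- caddy_foot (a point): centre of the caddy's underside; same axes as caddy_grip. At the start it rests on the stand's plate, 6 mm above the table.
- well1 (a point): where the centre of a ball lies when it rests in the first well, at x = -86 mm along the caddy. Each well is a round hole 25 mm wide and 9 mm deep; a ball sits on its rim, its centre 10 mm above the block's top face and 34 mm above the caddy's underside, and centres itself.
- well2 (a point): the same for the second well, at x = -46 mm along the caddy
- well3 (a point): the same for the third well, at x = +46 mm along the caddy
- well4 (a point): the same for the fourth well, at x = +86 mm along the caddy
- stand: the weighted stand, about 2.3 kg, loose on the table: a dark steel plate 236 mm (its x, the caddy's long axis) by 180 mm (its y), 6 mm thick; origin at the centre of its underside. Two aluminium cheeks 170 mm long, tops 28 mm above the table, inner faces at y = +-32 mm, stand beside the caddy's long sides. Low end stops keep the caddy from sliding out along x.
- figure: bystander: a painted blue figure 165 mm tall on a black plinth 80 by 60 mm; origin at the centre of its underside
- paint_jar: bystander: a yellow paint jar with a white lid, 60 mm in diameter, 85 mm tall; origin at the centre of its underside
- marker: bystander: a black paint marker lying flat, about 160 mm long along its x and 12 mm thick; origin under its middle
- bead_left (a point): middle of the left rubber bead (on the stand, y = +24 mm, 20 mm above the table): a sprung bead 10 mm thick along x that presses with about 40 N on the caddy's side along a line 14 mm above its underside, holding that side by about 25 N of friction. Tilt the caddy about this line and its other side slips up and stays up.
- bead_right (a point): the same for the right rubber bead, at y = -24 mm. The caddy comes free once its underside has risen past both beads, 15 to 20 mm in all.
Things that resemble listed ones, but are neither listed nor needed, are in the scene too. What is shaped like the part that bears ball4_center but pink is not meant. Leave any green look-alike of the part that bears ball2_center alone.

How it is judged:
On the way, in this order (a step that is already met when the one before it is completed fails the run):
1. every well of the caddy holds one ball, while the caddy still sits fully down in its stand (distance between any of ball1_center, ball2_center, ball3_center, ball4_center and well1 below 0.008 m and distance between any of ball1_center, ball2_center, ball3_center, ball4_center and well2 below 0.008 m and distance between any of ball1_center, ball2_center, ball3_center, ball4_center and well3 below 0.008 m and distance between any of ball1_center, ball2_center, ball3_center, ball4_center and well4 below 0.008 m and z of caddy_foot in the frame of stand below 0.009 m and angle between caddy_grip's own z axis and vertical below 0.03 rad), for 0.3 s.
2. the caddy is rocked over by 2 degrees or more while it is still held between the rubber beads (angle between caddy_grip's own z axis and vertical above 0.035 rad and z of caddy_foot in the frame of stand below 0.017 m and angle between stand's own z axis and vertical below 0.03 rad), for 0.05 s.
At the end, for the whole second after the job is handed in: The gripper holds the caddy still above its stand, not touching it: underside 3 to 57 mm above the cheek tops, within 40 mm of the stand's centre, level within 7 degrees; a ball within 8 mm of its seat in each of the four wells; the stand flat on the table (distance between any of ball1_center, ball2_center, ball3_center, ball4_center and well1 below 0.008 m and distance between any of ball1_center, ball2_center, ball3_center, ball4_center and well2 below 0.008 m and distance between any of ball1_center, ball2_center, ball3_center, ball4_center and well3 below 0.008 m and distance between any of ball1_center, ball2_center, ball3_center, ball4_center and well4 below 0.008 m and z of caddy_foot in the frame of stand between 0.031 and 0.085 m and horizontal distance between caddy_foot and stand below 0.04 m and angle between caddy_grip's own z axis and vertical below 0.12 rad and contact force between the fingers and caddy above 1 N and contact force between caddy and stand below 0.1 N and linear speed of caddy below 0.02 m/s and height (world z) of stand below 0.004 m and angle between stand's own z axis and vertical below 0.03 rad); the arm keeps its last pose, push and grip.
It fails at once if the stand is lifted or tipped off the table (its middle raised more than 10 mm) (height (world z) of stand above 0.01 m).
It fails at once if the caddy is tipped by more than 15 degrees (angle between caddy_grip's own z axis and vertical above 0.262 rad).
It fails at once if the figure is pushed more than 25 mm or knocked over (distance of figure from where it was at the start of the episode above 0.025 m or angle between figure's own z axis and vertical above 0.4 rad).
It fails at once if the paint jar is pushed more than 25 mm or knocked over (distance of paint_jar from where it was at the start of the episode above 0.025 m or angle between paint_jar's own z axis and vertical above 0.4 rad).
It fails at once if the marker is pushed more than 25 mm or knocked over (distance of marker from where it was at the start of the episode above 0.025 m or angle between marker's own z axis and vertical above 0.4 rad).
It also fails if it takes over 67 s, if anything falls off the work surface, if the arm or the gripper's body presses on something with over 40 N, if the wrist force passes 120 N, or if a joint passes its speed limit or range.

ROBOT

A 6-joint arm with a two-finger parallel gripper is mounted at the origin on the work surface. World frame = base frame: x ahead of the robot, y to its left, z up, the work surface at z = 0. Lengths are in m, angles in rad, forces in N, time in s.
With the tool pointing down it reaches from about 0.3 to 0.775 m from the base axis. Payload 14.6 kg.
Tool frame: the origin (TCP) lies at the very end of the fingers, on their centre line; the grasp point (between the pads) lies 19 mm behind it; z points along the fingers, x is the direction in which the jaws open and shut, and the axes are right-handed (so a half turn about z gives the same grasp; the last joint's range is limited). The gripper opens to 85 mm and grips with 20 to 120 N. Pads are 22 mm wide; open, the fingers measure 114 mm over their backs; the gripper's body (76 mm by 85 mm) begins 54 mm behind the grasp point. The pads swing forward as they close: fully open they stand 13 mm farther back than shut.
Start: joints at [-1.226, 0.3, 1.521, -0, 1.321, -0.067], TCP at [0.22, -0.504, 0.231] pointing down, gripper open.
Joint ranges: [-3.03, 3.03], [-0.79, 2.21], [0.23, 2.52], [-1.04, 4.18], [0, 3.07], [-2.55, 2.55]. Speed limits (rad/s): [2.22, 2.22, 2.57, 3.14, 3.14, 3.14].

INTERFACE

Orientations are given as a rotation vector (axis times angle).
In Python, from rig import manip gives the robot as it stands. The module is installed in compiled form; this text tells all that it offers.
- The arm moves only by the tool arm_command, never from a script. Its argument "rows" is a list of rows, each an object of numbers: "dx", "dy", "dz": the shift along the tool's x, y, z in m; "wx", "wy", "wz": the turn, a rotation vector about the tool's x, y, z in degrees; "jaw": the finger opening in m, from 0 to 0.0854. A call has 1 to 5 rows; each row is the pose to reach, as a shift and turn from the pose commanded when the call began, along the tool's axes at that moment; what a row does not reach only later rows make up. A row lasts 1/8 s, in which the tool goes at most 62.5 mm and 10.7 degrees, less where a joint would pass 70% of its speed; a pose out of reach is approached as far as the arm can. A call with a gripper value outside its range is refused whole. The fingers move at their own pace and stop on an object; "newtons" is the grip in N (left out, the last holds). Time passes only in rows, so rows that repeat a pose let the fingers close. It gives the time, the measured TCP pose, the force and the opening at its end, in the units of the state.
- manip.observe(): the state, without advancing time (a new reading comes with each control period).
- manip.get_image(name): name is "scene" or "top" or "wrist"; returns a dict with "pixels" (384x512x3 uint8, red, green, blue), "fx", "fy", "cx", "cy" (pixels), "rvec" (rotation vector, rad) and "tvec" (3), from world to camera coordinates, as OpenCV has them; the wrist camera has in their place "T_tool_cam" (4x4, takes a point from camera to tool coordinates, whose origin is the TCP and whose axes are the tool frame's). Camera axes: x right, y down, z forward; pixel columns grow to the right and rows downward; lengths in m; the calibration is good to about 2 mm. A picture is of the moment at which its call begins: read the wrist's pose just before it. There is no depth.
- manip.finish_job(): hands the job in, once; it reports no verdict.
Trained networks look in the newest picture that a camera, given by its name, has taken for a name from the list of things; names that differ only in an ending like _2 or _b are one class to them, and where a whole thing is asked for, a point or a joint stands for the part that bears it (a point fixed in the world has none). Each returns a list of dicts, best first, with "score" (0 to 1); they miss things now and then, are a little off and sometimes report something else, mostly with a low value. They report only what shows in the picture. A call takes as long as a camera call. They do not tell look-alikes from the thing itself.
- manip.cut_out(camera, name): "pixels" (384x512 bool, what is visible of it) and "extent" ([left, top, width, height] in pixels, round what is visible of it).
The state is a dict: "time_s": time; "joint_positions": joint angles; "joint_velocities": joint speeds; "effort": joint torques, N m; "position": TCP position; "eef_rot": TCP orientation; "wrist_force": force on the tool from outside, world axes, zero at the start; "moment": the same for the moment, N m; "finger_gap": finger opening in m.
Only numpy, scipy, OpenCV 4.12 (cv2) and the standard library are available. Lean on these libraries where they do the work, as an engineer would, in place of code of your own. Each camera call takes 0.05 s, during which the arm holds its last target.

## Working session

There is one attempt and no reset: what is moved stays moved. The work goes in short steps, Python scripts to look and compute and a tool call to move; the robot and the scene stay as the last step left them, time stands still between calls to the robot, and variables do not carry over. Pictures are saved under pics/ and viewed, and the job is handed in when it is done.

Besides the shell and the picture viewer there is one more tool, called after "Request:" as name(argument=value, ...), one argument or row to a line, values as JSON. arm_command: Moves the arm, as the interface text tells. Its arguments: {"type":"object","properties":{"rows":{"type":"array","items":{"type":"object","properties":{"dx":{"type":"number"},"dy":{"type":"number"},"dz":{"type":"number"},"wx":{"type":"number"},"wy":{"type":"number"},"wz":{"type":"number"},"jaw":{"type":"number"}}}},"newtons":{"type":"number"}},"required":["rows"]}

```bash
ls; mkdir -p pics; python3 - <<'E'
from rig import manip
import cv2,numpy as np
s=manip.observe()
for k,v in s.items(): print(k,np.round(v,4))
for n in ["scene","top","wrist"]:
    im=manip.get_image(n)
    cv2.imwrite(f"pics/{n}0.png",cv2.cvtColor(im["pixels"],cv2.COLOR_RGB2BGR))
    print(n,{k:np.round(v,4).tolist() for k,v in im.items() if k!="pixels"})
E
```

```text
pics
time_s 0.0
joint_positions [-1.2256  0.3005  1.5216 -0.      1.3207 -0.0666]
joint_velocities [-0.0007  0.0001 -0.      0.001  -0.0003  0.0006]
effort [-1.40000e-03 -5.43506e+01 -3.61794e+01 -1.00000e-04  3.90000e-03
 -0.00000e+00]
position [ 0.22   -0.5038  0.2307]
eef_rot [-2.6281e+00  1.7200e+00  1.5000e-03]
wrist_force [-0.7318 -0.372   0.5185]
moment [-0.0327 -0.0047  0.0646]
finger_gap 0.0859
scene {'fx': 454.8303, 'fy': 454.8303, 'cx': 256.05, 'cy': 187.2086, 'rvec': [1.1282, 2.5325, -0.8472], 'tvec': [0.2935, -0.3727, 1.37]}
top {'fx': 433.8538, 'fy': 433.8538, 'cx': 251.0355, 'cy': 191.4682, 'rvec': [2.1769, -2.1626, 0.1181], 'tvec': [0.1165, 0.5736, 1.2228]}
wrist {'fx': 273.3555, 'fy': 273.3555, 'cx': 258.4461, 'cy': 189.1364, 'T_tool_cam': [[1.0, -0.0004, 0.0005, 0.0002], [0.0002, 0.9517, 0.3069, -0.0797], [-0.0006, -0.3069, 0.9517, -0.1423], [0.0, 0.0, 0.0, 1.0]]}
```

View pics/scene0.png

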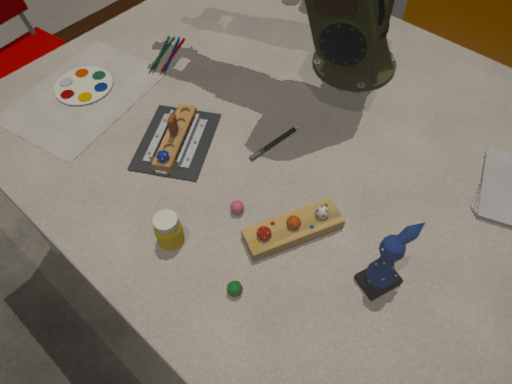

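View pics/top0.png

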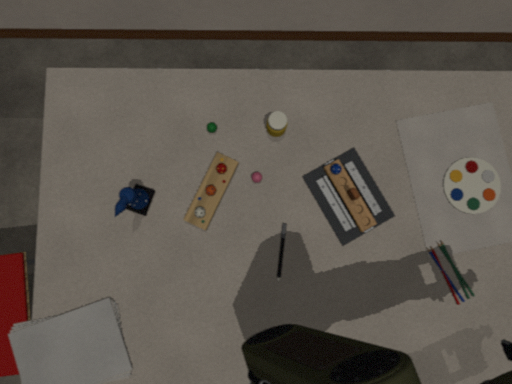

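View pics/wrist0.png

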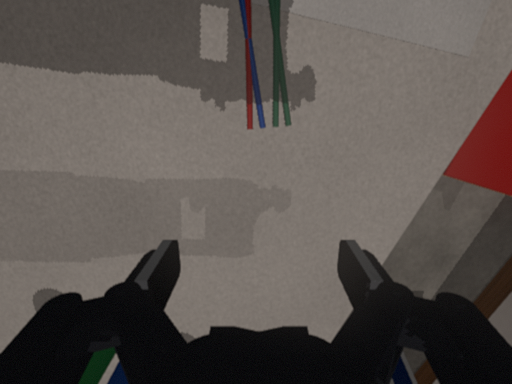

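The top view shows the drying board at about (211,190), holding red (221,168), orange (210,189) and white (200,212). The caddy is at (352,193) with the blue ball at (336,168). The look-alikes are a pink ball at (257,177) and a green ball at (212,127). I'll leave those two alone.

```bash
cat > h.py <<'E'
from rig import manip
import cv2,numpy as np
from scipy.spatial.transform import Rotation as R
def cam(n):
    if n=="wrist":
        s=manip.observe(); im=manip.get_image(n)
        T=np.eye(4);T[:3,:3]=R.from_rotvec(s["eef_rot"]).as_matrix();T[:3,3]=s["position"]
        C=T@np.array(im["T_tool_cam"]); im["C"]=C
    else:
        im=manip.get_image(n)
        Rw=R.from_rotvec(im["rvec"]).as_matrix();C=np.eye(4);C[:3,:3]=Rw.T;C[:3,3]=-Rw.T@np.array(im["tvec"]);im["C"]=C
    return im
def atz(im,u,v,z):
    d=im["C"][:3,:3]@np.array([(u-im["cx"])/im["fx"],(v-im["cy"])/im["fy"],1.]);o=im["C"][:3,3]
    return o+d*(z-o[2])/d[2]
def proj(im,p):
    q=im["C"][:3,:3].T@(np.array(p)-im["C"][:3,3]);return np.array([im["fx"]*q[0]/q[2]+im["cx"],im["fy"]*q[1]/q[2]+im["cy"]])
def save(im,f,box=None,sc=1):
    a=cv2.cvtColor(im["pixels"],cv2.COLOR_RGB2BGR)
    if box: a=a[box[1]:box[3],box[0]:box[2]]
    cv2.imwrite(f,cv2.resize(a,None,fx=sc,fy=sc,interpolation=cv2.INTER_CUBIC))
E
python3 - <<'E'
from h import *
for n in ["scene","top"]:
    im=cam(n); print(n,"cam at",im["C"][:3,3].round(3))
    save(im,f"pics/{n}1.png",(100,80,360,270) if n=="scene" else (180,100,400,260),3 )
    for name,z in [("ball1_center",.04),("ball2_center",.04),("ball3_center",.04),("ball4_center",.04),("board",.03),("caddy_grip",.07),("stand",.006),("figure",0.05),("paint_jar",.04),("marker",.006)]:
        for d in manip.cut_out(n,name):
            if d["score"]<.3: continue
            v,u=np.nonzero(d["pixels"]); print(name,round(d["score"],2),u.mean().round(1),v.mean().round(1),len(u),atz(im,u.mean(),v.mean(),z).round(4)[:2], cv2.minAreaRect(np.stack([u,v],1).astype(np.float32)))
E
```

```text
scene cam at [1.015 0.543 0.881]
ball2_center 0.54 263.9 233.5 175 [0.6407 0.2089] ((264.0, 234.0), (14.0, 14.0), 90.0)
ball2_center 0.47 234.6 289.0 219 [0.7742 0.2502] ((234.5, 289.0), (16.0, 15.0), 90.0)
ball3_center 0.45 322.1 212.2 147 [0.5144 0.2686] ((322.0000305175781, 212.00003051757812), (12.727922439575195, 12.727920532226562), 45.0)
ball4_center 0.72 293.4 222.5 145 [0.5772 0.2384] ((293.5000305175781, 222.50001525878906), (12.727920532226562, 12.727920532226562), 45.0)
ball4_center 0.6 236.4 206.7 167 [0.6298 0.1169] ((236.5, 207.0), (14.0, 13.0), 90.0)
board 0.69 292.4 230.0 2978 [0.5883 0.2453] ((293.22601318359375, 228.60275268554688), (35.9316291809082, 101.12355041503906), 69.44395446777344)
caddy_grip 0.75 175.1 135.6 1278 [ 0.5918 -0.124 ] ((173.29698181152344, 137.31224060058594), (23.89430809020996, 73.57307434082031), 21.991130828857422)
caddy_grip 0.7 176.8 144.9 3288 [ 0.6094 -0.0982] ((174.38763427734375, 141.95819091796875), (68.78772735595703, 84.21919250488281), 20.409883499145508)
stand 0.73 176.7 145.1 3405 [ 0.5779 -0.1486] ((174.5714874267578, 141.967
[... 1243 characters left out ...]
3574 [ 0.564  -0.1649] ((348.7076416015625, 195.73846435546875), (80.87063598632812, 62.01736068725586), 60.2551155090332)
stand 0.55 351.6 198.3 1114 [ 0.557  -0.1757] ((349.8720397949219, 195.17242431640625), (74.23284149169922, 17.27804946899414), 59.198551177978516)
stand 0.31 134.9 199.4 864 [0.5498 0.4605] ((133.91236877441406, 201.92782592773438), (32.379913330078125, 37.97998046875), 21.037511825561523)
figure 0.59 134.4 199.6 880 [0.5453 0.4504] ((134.3828125, 199.71847534179688), (29.302745819091797, 39.831748962402344), 87.95458984375)
paint_jar 0.66 276.9 123.6 438 [0.771  0.0462] ((277.0000305175781, 123.50001525878906), (21.0190372467041, 25.043960571289062), 26.56505012512207)
```

View pics/scene1.png

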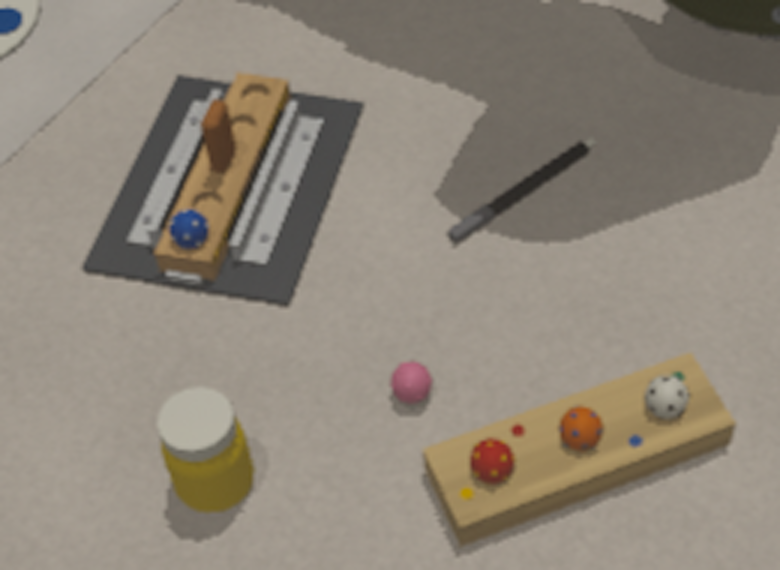

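View pics/top1.png

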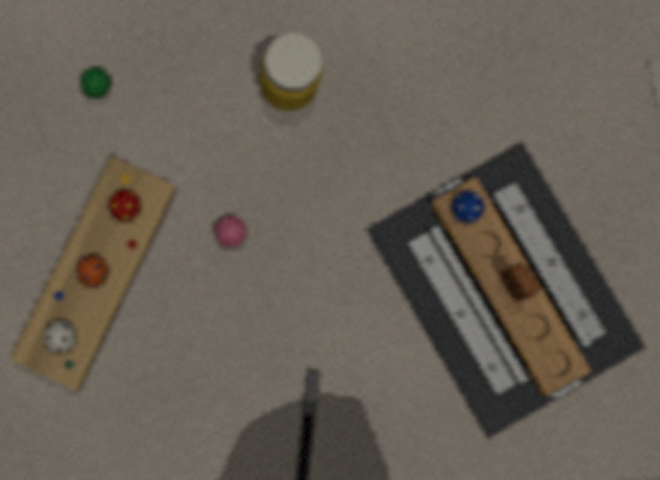

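The red ball with yellow dots, the orange ball with blue dots and the white ball with black dots sit on the board. The pink ball is plain and lies on the table at (411,382) in the crop, and the green one is also off the board. The blue ball is in a caddy end well. Next I'll work out the caddy axis.

```bash
python3 - <<'E'
from h import *
im=cam("top")
def P(u,v,z): return atz(im,180+u/3-.33,100+v/3-.33,z)
b=P(468,207,.04); print("blue",b.round(4))
for u,v in [(490,245),(538,327),(560,364)]: print("well",P(u,v,.03).round(4))
g=P(517,275,.09);print("griptop",g.round(4))
for d in manip.cut_out("top","stand")[:1]:
    v,u=np.nonzero(d["pixels"]); r=cv2.boxPoints(cv2.minAreaRect(np.stack([u,v],1).astype(np.float32)))
    W=np.array([atz(im,*p,.006) for p in r]); print(W.round(3), W.mean(0).round(4))
    for i in range(4): e=W[(i+1)%4]-W[i]; print(np.linalg.norm(e).round(3),np.degrees(np.arctan2(e[1],e[0])).round(1))
for u,v in [(336,168)]: pass
s=manip.observe(); M=R.from_rotvec(s["eef_rot"]).as_matrix(); print(M.round(3))
sc=cam("scene"); v,u=np.nonzero(np.zeros((2,2)))
print("blue scene",atz(sc,100+189/3-.33,80+229/3-.33,.04).round(4), "griptop scene",atz(sc,100+216/3-.33,80+106/3-.33,.09).round(4))
E
```

```text
blue [ 0.6395 -0.1232  0.04  ]
well [ 0.6041 -0.1459  0.03  ]
well [ 0.5252 -0.1907  0.03  ]
well [ 0.4899 -0.2111  0.03  ]
griptop [ 0.5688 -0.1572  0.09  ]
[[ 0.623 -0.029  0.006]
 [ 0.715 -0.186  0.006]
 [ 0.507 -0.302  0.006]
 [ 0.417 -0.147  0.006]] [ 0.5655 -0.166   0.006 ]
0.182 -59.3
0.239 -150.8
0.179 120.1
0.237 29.9
[[ 0.4   -0.916  0.   ]
 [-0.916 -0.4   -0.   ]
 [ 0.    -0.    -1.   ]]
blue scene [ 0.6415 -0.1206  0.04  ] griptop scene [ 0.5615 -0.1661  0.09  ]
```

Request:
arm_command(
  rows=[
    {"dx": -0.022,"dy": -0.056,"wz": -3,"jaw": 0.052},
    {"dx": -0.044,"dy": -0.112,"wz": -6.4,"jaw": 0.052},
    {"dx": -0.066,"dy": -0.168,"wz": -6.4,"jaw": 0.052},
    {"dx": -0.088,"dy": -0.224,"wz": -6.4,"jaw": 0.052},
    {"dx": -0.11,"dy": -0.28,"wz": -6.4,"jaw": 0.052},
  ],
  newtons=30,
)

```text
invalid input at $.rows[0]: expected keys dx, dy, dz, wx, wy, wz, jaw
```

```bash
python3 - <<'E'
from h import *
s=manip.observe(); M=R.from_rotvec(s["eef_rot"]).as_matrix(); print(s["time_s"],s["position"],M.round(3),s["finger_gap"])
print((M.T@(np.array([.565,-.166,.231])-s["position"])).round(4), np.degrees(np.arctan2(M[1,0],M[0,0])))
E
```

```text
1.4 [ 0.22012537 -0.50400278  0.23126399] [[ 0.4   -0.916 -0.   ]
 [-0.916 -0.4    0.   ]
 [-0.    -0.    -1.   ]] 0.08525008319274184
[-1.717e-01 -4.513e-01  3.000e-04] -66.40628632527222
```

Request:
arm_command(
  rows=[
    {"dx": -0.022,"dy": -0.056,"dz": 0,"wx": 0,"wy": 0,"wz": -3,"jaw": 0.052},
    {"dx": -0.044,"dy": -0.112,"dz": 0,"wx": 0,"wy": 0,"wz": -6.4,"jaw": 0.052},
    {"dx": -0.066,"dy": -0.168,"dz": 0,"wx": 0,"wy": 0,"wz": -6.4,"jaw": 0.052},
    {"dx": -0.088,"dy": -0.224,"dz": 0,"wx": 0,"wy": 0,"wz": -6.4,"jaw": 0.052},
    {"dx": -0.11,"dy": -0.28,"dz": 0,"wx": 0,"wy": 0,"wz": -6.4,"jaw": 0.052},
  ],
  newtons=30,
)

```text
time_s: 2.02
position: [0.4339, -0.2896, 0.2315]
eef_rot: [2.72, -1.571, 0.001]
wrist_force: [0.5, -1.4, 0.5]
finger_gap: 0.0516
```

```bash
cat > st.py <<'E'
from h import *
import sys
s=manip.observe(); M=R.from_rotvec(s["eef_rot"]).as_matrix(); print(round(s["time_s"],3),np.round(s["position"],4),"yaw",np.degrees(np.arctan2(M[1,0],M[0,0])).round(2),"tilt",M[2].round(3),"gap",round(s["finger_gap"],4),"F",np.round(s["wrist_force"],1),"q",np.round(s["joint_positions"],2))
if len(sys.argv)>3: print("tool delta",(M.T@(np.array(list(map(float,sys.argv[1:4])))-s["position"])).round(4))
E
python3 st.py .565 -.166 .231
```

```text
2.025 [ 0.4339 -0.2896  0.2315] yaw -60.01 tilt [ 0. -0. -1.] gap 0.0516 F [ 0.5 -1.4  0.5] q [-0.66  0.24  1.6  -0.    1.3   0.39]
tool delta [-0.0415 -0.1754  0.0005]
```

Request:
arm_command(
  rows=[
    {"dx": -0.013,"dy": -0.055,"dz": 0,"wx": 0,"wy": 0,"wz": 0,"jaw": 0.052},
    {"dx": -0.026,"dy": -0.11,"dz": 0,"wx": 0,"wy": 0,"wz": 0,"jaw": 0.052},
    {"dx": -0.0415,"dy": -0.155,"dz": 0,"wx": 0,"wy": 0,"wz": 0,"jaw": 0.052},
    {"dx": -0.0415,"dy": -0.155,"dz": 0,"wx": 0,"wy": 0,"wz": 0,"jaw": 0.052},
  ],
)

```text
time_s: 2.52
position: [0.5476, -0.1753, 0.2309]
eef_rot: [-2.723, 1.566, 0.001]
wrist_force: [-0.5, -0.3, -0.4]
finger_gap: 0.0519
```

```bash
python3 st.py; python3 - <<'E'
from h import *
im=cam("wrist"); save(im,"pics/w1.png",None,1.5)
import pickle; pickle.dump(im,open("w1.pkl","wb"))
E
```

```text
2.525 [ 0.5476 -0.1753  0.2309] yaw -59.8 tilt [-0.  0. -1.] gap 0.0519 F [-0.5 -0.3 -0.4] q [-0.37  0.36  1.45  0.    1.34  0.67]
```

View pics/w1.png

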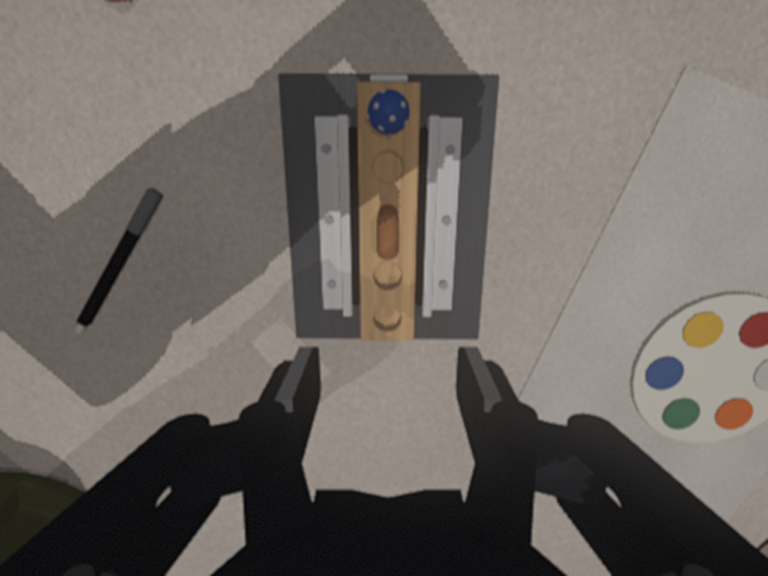

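The wrist view shows the caddy nearly aligned with the tool. The blue ball is at (388,111), with empty wells at (388,166), (388,273) and (388,317).

```bash
python3 - <<'E'
from h import *
import pickle; im=pickle.load(open("w1.pkl","rb"))
P=lambda u,v,z: atz(im,(u+.5)/1.5-.5,(v+.5)/1.5-.5,z)
save(im,"pics/w1c.png",(200,40,300,240),3)
hsv=cv2.cvtColor(im["pixels"],cv2.COLOR_RGB2HSV)
m=cv2.inRange(hsv,(105,120,30),(130,255,255)); m[:, :200]=0;m[:,300:]=0;m[130:]=0
v,u=np.nonzero(m); print("blue",u.mean(),v.mean(),len(u),atz(im,(u.min()+u.max())/2,(v.min()+v.max())/2,.04))
for n,(u,v) in dict(w=(388,166),w3=(388,275),w4=(388,318)).items(): print(n,P(u,v,.03).round(4))
E=[P(*p,.006) for p in [(279,74),(498,75),(478,339),(297,339)]]
print(np.round(E,4),np.mean(E,0)); 
for i in range(4):
    e=E[(i+1)%4]-E[i]; print(np.linalg.norm(e).round(4),np.degrees(np.arctan2(e[1],e[0])).round(2))
C=[P(*p,.03) for p in [(358,82),(420,82),(414,340),(361,340)]]
print(np.round(C,4),np.mean(C,0))
for i in range(4):
    e=C[(i+1)%4]-C[i]; print(np.linalg.norm(e).round(4),np.degrees(np.arctan2(e[1],e[0])).round(2))
E
```

```text
blue 258.5570175438597 73.65570175438596 456 [ 0.64163401 -0.12111176  0.04      ]
w [ 0.6072 -0.1412  0.03  ]
w3 [ 0.5281 -0.1872  0.03  ]
w4 [ 0.493  -0.2076  0.03  ]
[[ 0.624  -0.0296  0.006 ]
 [ 0.7123 -0.1828  0.006 ]
 [ 0.5096 -0.3003  0.006 ]
 [ 0.4201 -0.1465  0.006 ]] [ 0.56650026 -0.16480794  0.006     ]
0.1769 -60.04
0.2343 -149.9
0.178 120.19
0.235 29.83
[[ 0.6487 -0.0907  0.03  ]
 [ 0.6723 -0.1313  0.03  ]
 [ 0.4862 -0.2393  0.03  ]
 [ 0.4616 -0.1971  0.03  ]] [ 0.56720765 -0.16459509  0.03      ]
0.047 -59.81
0.2152 -149.9
0.0488 120.19
0.2152 29.64
```

View pics/w1c.png

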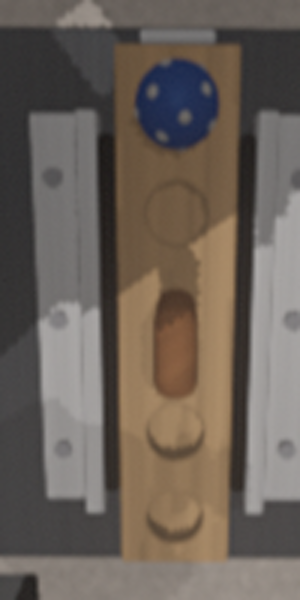

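Request:
arm_command(
  rows=[
    {"dx": -0.051,"dy": -0.032,"dz": 0,"wx": 0,"wy": 0,"wz": 0,"jaw": 0.052},
    {"dx": -0.102,"dy": -0.063,"dz": 0,"wx": 0,"wy": 0,"wz": 0,"jaw": 0.052},
    {"dx": -0.153,"dy": -0.095,"dz": 0,"wx": 0,"wy": 0,"wz": 0,"jaw": 0.052},
    {"dx": -0.204,"dy": -0.126,"dz": 0,"wx": 0,"wy": 0,"wz": 0,"jaw": 0.052},
    {"dx": -0.255,"dy": -0.158,"dz": 0,"wx": 0,"wy": 0,"wz": 0,"jaw": 0.052},
  ],
)

```text
time_s: 3.2
position: [0.5553, 0.1228, 0.2316]
eef_rot: [-2.719, 1.573, -0.001]
wrist_force: [0.9, 0.6, 0.1]
finger_gap: 0.0521
```

Request:
arm_command(
  rows=[
    {"dx": -0.05,"dy": -0.03,"dz": 0,"wx": 0,"wy": 0,"wz": 0,"jaw": 0.052},
    {"dx": -0.086,"dy": -0.053,"dz": 0,"wx": 0,"wy": 0,"wz": 0,"jaw": 0.052},
    {"dx": -0.086,"dy": -0.053,"dz": 0,"wx": 0,"wy": 0,"wz": 0,"jaw": 0.052},
    {"dx": -0.086,"dy": -0.053,"dz": 0,"wx": 0,"wy": 0,"wz": 0,"jaw": 0.052},
  ],
)

```text
time_s: 3.7
position: [0.5586, 0.2218, 0.2312]
eef_rot: [2.72, -1.572, 0.0]
wrist_force: [-0.2, -0.3, 0.7]
finger_gap: 0.0519
```

```bash
python3 st.py; python3 - <<'E'
from h import *
im=cam("wrist"); save(im,"pics/w2.png",None,1.5)
import pickle; pickle.dump(im,open("w2.pkl","wb"))
E
```

```text
3.7 [0.5586 0.2218 0.2312] yaw -60.06 tilt [ 0.  0. -1.] gap 0.0519 F [-0.2 -0.3  0.7] q [ 0.32  0.41  1.37 -0.    1.36  1.37]
```

View pics/w2.png

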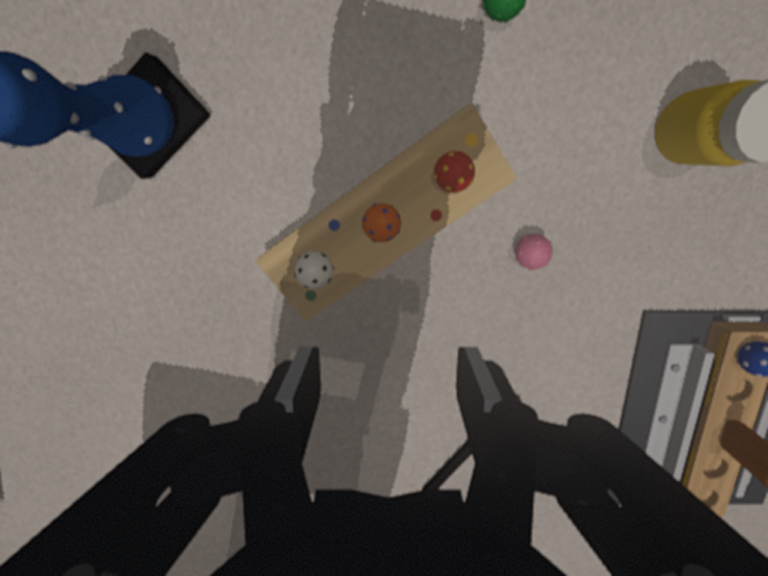

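In the wrist view the board carries red with yellow dots (454,172), orange with blue dots (381,222) and white with black dots (313,269). Plain pink (533,251) and green (503,5) are off the board.

```bash
python3 - <<'E'
from h import *
import pickle; im=pickle.load(open("w2.pkl","rb"))
save(im,"pics/w2c.png",(160,60,360,220),3)
hsv=cv2.cvtColor(im["pixels"],cv2.COLOR_RGB2HSV)
Q={}
for n,(u,v) in dict(red=(454,172),orange=(381,222),white=(313,269)).items():
    u=u/1.5;v=v/1.5
    g=im["pixels"].astype(int)
    if n=="red": m=((hsv[...,0]<8)|(hsv[...,0]>172))&(hsv[...,1]>150)
    elif n=="orange": m=(hsv[...,0]<14)&(hsv[...,1]>170)&(hsv[...,2]>90)
    else: m=(hsv[...,1]<60)
    yy,xx=np.mgrid[:384,:512]; m&=np.hypot(xx-u,yy-v)<16
    c,r=cv2.minEnclosingCircle(np.stack(np.nonzero(m)[::-1],1).astype(np.float32))
    a,b=np.nonzero(m); print(n,c,r,b.mean(),a.mean(),m.sum()); Q[n]=atz(im,*c,.04); print(Q[n].round(4), atz(im,b.mean(),a.mean(),.04).round(4))
print(np.linalg.norm(Q["red"]-Q["orange"]),np.linalg.norm(Q["orange"]-Q["white"]))
E
```

```text
red (303.0, 114.0) 13.038504600524902 302.5756880733945 113.9288990825688 436
[0.6413 0.2083 0.04  ] [0.6412 0.2088 0.04  ]
orange (253.9329833984375, 147.726806640625) 11.863438606262207 253.91394658753708 147.83679525222553 337
[0.5779 0.2387 0.04  ] [0.5778 0.2387 0.04  ]
white (208.10293579101562, 181.01470947265625) 14.142613410949707 208.6908023483366 179.67710371819962 511
[0.5121 0.2682 0.04  ] [0.5141 0.2684 0.04  ]
0.07032010765381749 0.0721314631826729
```

View pics/w2c.png

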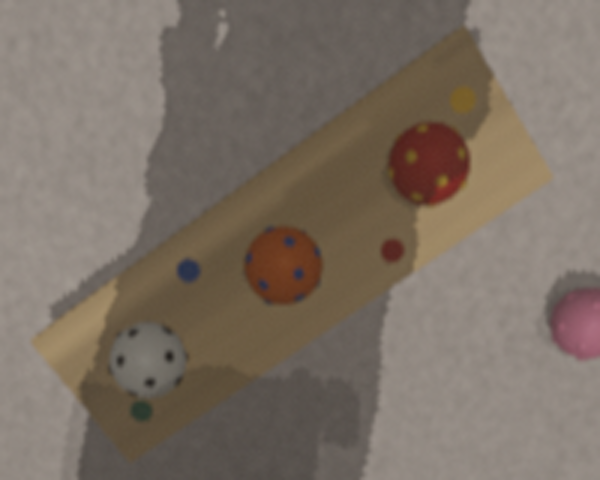

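```bash
python3 st.py .6413 .2084 .10
```

```text
3.75 [0.5587 0.2216 0.2314] yaw -60.1 tilt [ 0.  0. -1.] gap 0.0519 F [-0.1 -0.6  0.2] q [ 0.32  0.41  1.37 -0.    1.36  1.37]
tool delta [ 0.0526 -0.0651  0.1314]
```

Request:
arm_command(
  rows=[
    {"dx": 0.0263,"dy": -0.0325,"dz": 0.045,"wx": 0,"wy": 0,"wz": 0,"jaw": 0.052},
    {"dx": 0.0526,"dy": -0.0651,"dz": 0.09,"wx": 0,"wy": 0,"wz": 0,"jaw": 0.052},
    {"dx": 0.0526,"dy": -0.0651,"dz": 0.1314,"wx": 0,"wy": 0,"wz": 0,"jaw": 0.052},
    {"dx": 0.0526,"dy": -0.0651,"dz": 0.1314,"wx": 0,"wy": 0,"wz": 0,"jaw": 0.052},
  ],
)

```text
time_s: 4.25
position: [0.64, 0.2081, 0.0967]
eef_rot: [2.715, -1.571, -0.007]
wrist_force: [-0.4, 0.4, 1.1]
finger_gap: 0.0522
```

```bash
python3 st.py .6413 .2084 .033; python3 - <<'E'
from h import *
im=cam("wrist"); save(im,"pics/w3.png",None,1.5)
print(proj(im,[.6413,.2084,.04])*1.5)
E
python3 st.py .6413 .2084 .033
```

```text
4.25 [0.64   0.2081 0.0967] yaw -60.12 tilt [-0.002  0.006 -1.   ] gap 0.0522 F [-0.4  0.4  1.1] q [ 0.26  0.7   1.25 -0.    1.2   1.31]
tool delta [ 0.0005 -0.0017  0.0637]
[387.81043434 308.95568636]
4.3 [0.641  0.2088 0.0999] yaw -60.08 tilt [-0.     0.002 -1.   ] gap 0.0521 F [0.8 0.8 1.7] q [ 0.26  0.7   1.25 -0.    1.2   1.31]
tool delta [ 0.0006 -0.0001  0.0669]
```

View pics/w3.png

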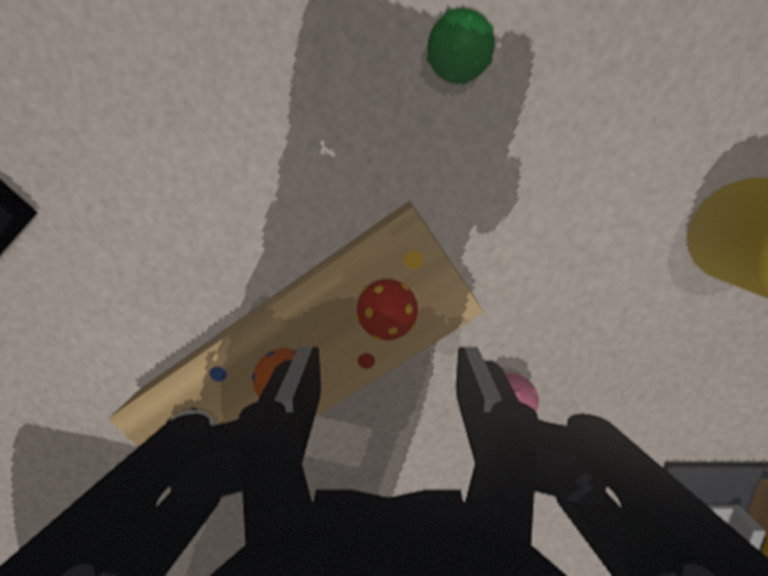

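The red ball sits at (387,309), exactly where I projected it. Descending and gripping.

Request:
arm_command(
  rows=[
    {"dx": 0.0005,"dy": 0,"dz": 0.035,"wx": 0,"wy": 0,"wz": 0,"jaw": 0.052},
    {"dx": 0.0005,"dy": 0,"dz": 0.058,"wx": 0,"wy": 0,"wz": 0,"jaw": 0.052},
    {"dx": 0.0005,"dy": 0,"dz": 0.066,"wx": 0,"wy": 0,"wz": 0,"jaw": 0.052},
    {"dx": 0.0005,"dy": 0,"dz": 0.066,"wx": 0,"wy": 0,"wz": 0,"jaw": 0.052},
  ],
)

```text
time_s: 4.8
position: [0.6421, 0.2097, 0.0358]
eef_rot: [-2.719, 1.57, -0.002]
wrist_force: [0.1, 0.1, 0.9]
finger_gap: 0.0519
```

Request:
arm_command(
  rows=[
    {"dx": 0,"dy": 0,"dz": 0,"wx": 0,"wy": 0,"wz": 0,"jaw": 0.026},
    {"dx": 0,"dy": 0,"dz": 0,"wx": 0,"wy": 0,"wz": 0,"jaw": 0.026},
    {"dx": 0,"dy": 0,"dz": 0,"wx": 0,"wy": 0,"wz": 0,"jaw": 0.026},
    {"dx": 0,"dy": 0,"dz": 0,"wx": 0,"wy": 0,"wz": 0,"jaw": 0.026},
  ],
)

```text
time_s: 5.3
position: [0.6421, 0.2099, 0.0355]
eef_rot: [-2.719, 1.57, -0.003]
wrist_force: [-1.0, -0.3, 7.4]
finger_gap: 0.0298
```

```bash
python3 - <<'E'
from h import *
im=cam("wrist"); save(im,"pics/w4.png",None,1.5)
E
python3 st.py .6413 .2084 .14
```

```text
5.35 [0.6421 0.2099 0.0355] yaw -60.0 tilt [ 0.001 -0.002 -1.   ] gap 0.0299 F [-0.4 -0.5  6.6] q [ 0.26  0.77  1.28 -0.    1.09  1.31]
tool delta [ 0.0009  0.0012 -0.1045]
```

View pics/w4.png

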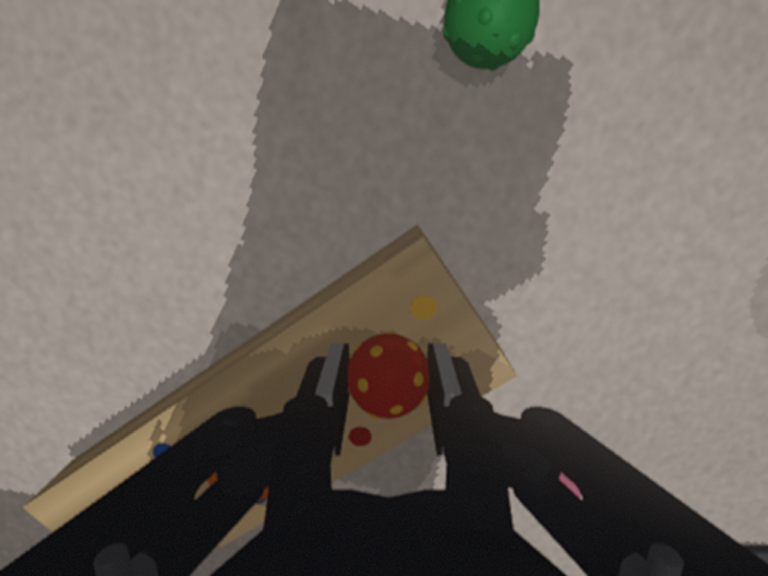

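The gap is 29.9 mm with an upward push, so the grip is slightly above the ball's equator. I'll reopen, go lower and grip again.

Request:
arm_command(
  rows=[
    {"dx": 0,"dy": 0,"dz": 0,"wx": 0,"wy": 0,"wz": 0,"jaw": 0.046},
    {"dx": 0.0005,"dy": 0.001,"dz": 0.0,"wx": 0,"wy": 0,"wz": 0,"jaw": 0.046},
    {"dx": 0.0005,"dy": 0.001,"dz": 0.0055,"wx": 0,"wy": 0,"wz": 0,"jaw": 0.046},
    {"dx": 0.0005,"dy": 0.001,"dz": 0.0055,"wx": 0,"wy": 0,"wz": 0,"jaw": 0.046},
  ],
)

```text
time_s: 5.85
position: [0.6407, 0.2087, 0.0279]
eef_rot: [2.72, -1.571, -0.001]
wrist_force: [-0.4, -0.5, 0.6]
finger_gap: 0.0461
```

Request:
arm_command(
  rows=[
    {"dx": 0,"dy": 0,"dz": 0,"wx": 0,"wy": 0,"wz": 0,"jaw": 0.027},
    {"dx": 0,"dy": 0,"dz": 0,"wx": 0,"wy": 0,"wz": 0,"jaw": 0.027},
    {"dx": 0,"dy": 0,"dz": 0,"wx": 0,"wy": 0,"wz": 0,"jaw": 0.027},
  ],
)

```text
time_s: 6.22
position: [0.6415, 0.2091, 0.0297]
eef_rot: [-2.719, 1.57, -0.002]
wrist_force: [-0.6, 0.6, 9.2]
finger_gap: 0.0302
```

Request:
arm_command(
  rows=[
    {"dx": 0,"dy": 0,"dz": -0.006,"wx": 0,"wy": 0,"wz": 0,"jaw": 0.027},
    {"dx": 0,"dy": 0,"dz": -0.02,"wx": 0,"wy": 0,"wz": 0,"jaw": 0.027},
    {"dx": 0,"dy": 0,"dz": -0.045,"wx": 0,"wy": 0,"wz": 0,"jaw": 0.027},
    {"dx": 0,"dy": 0,"dz": -0.09,"wx": 0,"wy": 0,"wz": 0,"jaw": 0.027},
    {"dx": 0,"dy": 0,"dz": -0.09,"wx": 0,"wy": 0,"wz": 0,"jaw": 0.027},
  ],
)

```text
time_s: 6.85
position: [0.6423, 0.2092, 0.1232]
eef_rot: [-2.716, 1.568, -0.008]
wrist_force: [-0.5, -0.9, 0.1]
finger_gap: 0.0299
```

```bash
python3 - <<'E'
from h import *
im=cam("wrist"); save(im,"pics/w5.png",None,1.5)
E
python3 st.py .6069 -.1416 .13
```

```text
6.9 [0.6414 0.2089 0.1206] yaw -60.0 tilt [ 0.001 -0.003 -1.   ] gap 0.0301 F [ 0.5  0.4 -1.6] q [ 0.26  0.67  1.24 -0.    1.23  1.31]
tool delta [ 0.2863  0.2051 -0.0098]
```

View pics/w5.png

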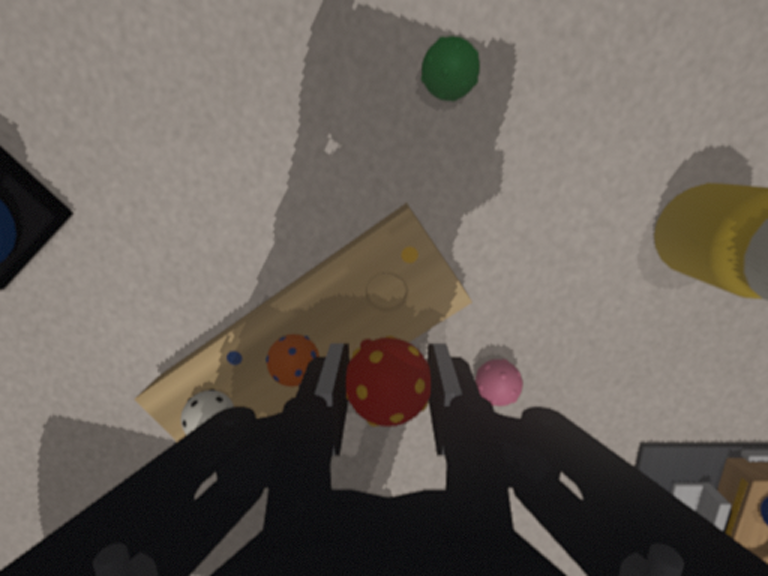

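The red ball is held. Carrying it to the free well next to the blue ball.

Request:
arm_command(
  rows=[
    {"dx": 0.036,"dy": 0.026,"dz": -0.009,"wx": 0,"wy": 0,"wz": 0,"jaw": 0.027},
    {"dx": 0.082,"dy": 0.059,"dz": -0.009,"wx": 0,"wy": 0,"wz": 0,"jaw": 0.027},
    {"dx": 0.13,"dy": 0.093,"dz": -0.009,"wx": 0,"wy": 0,"wz": 0,"jaw": 0.027},
    {"dx": 0.178,"dy": 0.128,"dz": -0.009,"wx": 0,"wy": 0,"wz": 0,"jaw": 0.027},
    {"dx": 0.226,"dy": 0.162,"dz": -0.009,"wx": 0,"wy": 0,"wz": 0,"jaw": 0.027},
  ],
)

```text
time_s: 7.52
position: [0.6125, -0.0698, 0.1265]
eef_rot: [2.72, -1.571, -0.002]
wrist_force: [0.3, 0.9, -0.4]
finger_gap: 0.0299
```

Request:
arm_command(
  rows=[
    {"dx": 0.04,"dy": 0.029,"dz": 0,"wx": 0,"wy": 0,"wz": 0,"jaw": 0.027},
    {"dx": 0.06,"dy": 0.043,"dz": 0,"wx": 0,"wy": 0,"wz": 0,"jaw": 0.027},
    {"dx": 0.06,"dy": 0.043,"dz": 0,"wx": 0,"wy": 0,"wz": 0,"jaw": 0.027},
    {"dx": 0.06,"dy": 0.043,"dz": 0,"wx": 0,"wy": 0,"wz": 0,"jaw": 0.027},
  ],
)

```text
time_s: 8.02
position: [0.6061, -0.1406, 0.1268]
eef_rot: [2.721, -1.57, -0.002]
wrist_force: [0.8, 0.9, 0.2]
finger_gap: 0.0301
```

```bash
python3 st.py; python3 - <<'E'
from h import *
im=cam("wrist"); save(im,"pics/w6.png",None,1.5)
import pickle; pickle.dump(im,open("w6.pkl","wb"))
for p in [(.6069,-.1416,.03),(.5271,-.1874,.03),(.4924,-.2073,.03),(.6416,-.1211,.04),(.567,-.1645,.09)]: print((proj(im,p)*1.5).round(0))
E
python3 st.py .6069 -.1416 .0305
```

```text
8.025 [ 0.6061 -0.1406  0.1268] yaw -59.98 tilt [-0.001  0.001 -1.   ] gap 0.0301 F [0.8 0.9 0.2] q [-0.29  0.56  1.41  0.    1.18  0.76]
[389. 287.]
[389. 415.]
[388. 463.]
[389. 225.]
[389. 410.]
8.075 [ 0.6062 -0.1404  0.127 ] yaw -59.95 tilt [-0.001  0.    -1.   ] gap 0.0301 F [-0.1  0.2  0.2] q [-0.29  0.56  1.41  0.    1.18  0.76]
tool delta [ 0.0015 -0.0001  0.0965]
```

View pics/w6.png

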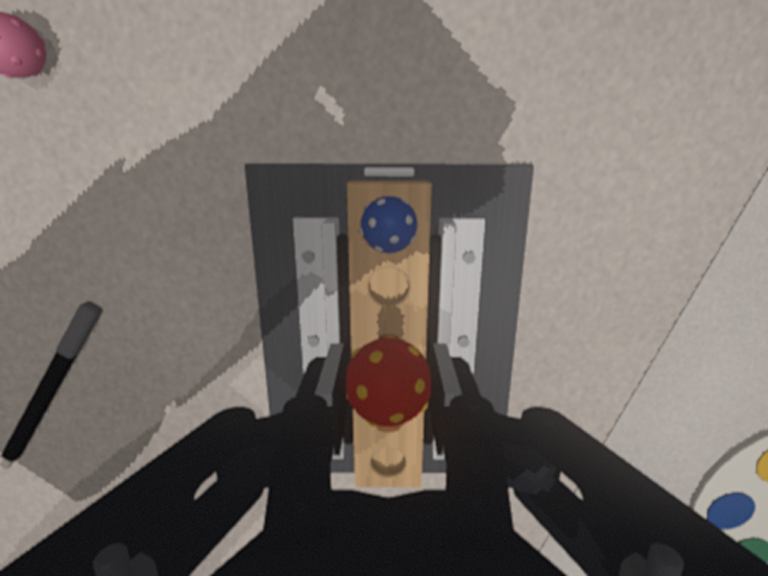

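The well is at (389,285), the blue ball is on its projection, and the red ball is held at (389,381). Lowering.

Request:
arm_command(
  rows=[
    {"dx": 0.0008,"dy": 0,"dz": 0.045,"wx": 0,"wy": 0,"wz": 0,"jaw": 0.027},
    {"dx": 0.0008,"dy": 0,"dz": 0.078,"wx": 0,"wy": 0,"wz": 0,"jaw": 0.027},
    {"dx": 0.0008,"dy": 0,"dz": 0.09,"wx": 0,"wy": 0,"wz": 0,"jaw": 0.027},
    {"dx": 0.0008,"dy": 0,"dz": 0.095,"wx": 0,"wy": 0,"wz": 0,"jaw": 0.027},
    {"dx": 0.0008,"dy": 0,"dz": 0.095,"wx": 0,"wy": 0,"wz": 0,"jaw": 0.027},
  ],
)

```text
time_s: 8.7
position: [0.6071, -0.142, 0.0333]
eef_rot: [-2.721, 1.57, -0.002]
wrist_force: [0.8, 0.3, 0.4]
finger_gap: 0.0302
```

Request:
arm_command(
  rows=[
    {"dx": 0,"dy": 0,"dz": 0.0015,"wx": 0,"wy": 0,"wz": 0,"jaw": 0.027},
    {"dx": 0,"dy": 0,"dz": 0.0015,"wx": 0,"wy": 0,"wz": 0,"jaw": 0.052},
    {"dx": 0,"dy": 0,"dz": 0.0015,"wx": 0,"wy": 0,"wz": 0,"jaw": 0.052},
    {"dx": 0,"dy": 0,"dz": 0.0015,"wx": 0,"wy": 0,"wz": 0,"jaw": 0.052},
    {"dx": 0,"dy": 0,"dz": -0.02,"wx": 0,"wy": 0,"wz": 0,"jaw": 0.052},
  ],
)

```text
time_s: 9.32
position: [0.6058, -0.1419, 0.0512]
eef_rot: [2.72, -1.571, -0.005]
wrist_force: [-0.3, -0.1, -0.7]
finger_gap: 0.0522
```

Request:
arm_command(
  rows=[
    {"dx": 0,"dy": 0,"dz": -0.04,"wx": 0,"wy": 0,"wz": 0,"jaw": 0.052},
    {"dx": 0,"dy": 0,"dz": -0.08,"wx": 0,"wy": 0,"wz": 0,"jaw": 0.052},
    {"dx": 0,"dy": 0,"dz": -0.08,"wx": 0,"wy": 0,"wz": 0,"jaw": 0.052},
  ],
)

```text
time_s: 9.7
position: [0.6079, -0.1425, 0.1359]
eef_rot: [-2.719, 1.57, -0.009]
wrist_force: [0.3, -0.3, -1.1]
finger_gap: 0.052
```

```bash
python3 - <<'E'
from h import *
im=cam("wrist"); save(im,"pics/w7.png",None,1.5)
for p in [(.6069,-.1416,.04),(.6416,-.1211,.04),(.5271,-.1874,.03),]: print((proj(im,p)*1.5).round(0))
E
python3 st.py .5778 .2386 .12
```

```text
[384. 289.]
[383. 224.]
[384. 409.]
9.75 [ 0.607  -0.1423  0.1335] yaw -60.01 tilt [ 0.002 -0.002 -1.   ] gap 0.0521 F [-1.1 -0.5 -1.5] q [-0.29  0.55  1.4   0.    1.19  0.76]
tool delta [-0.3445 -0.1651  0.0132]
```

View pics/w7.png

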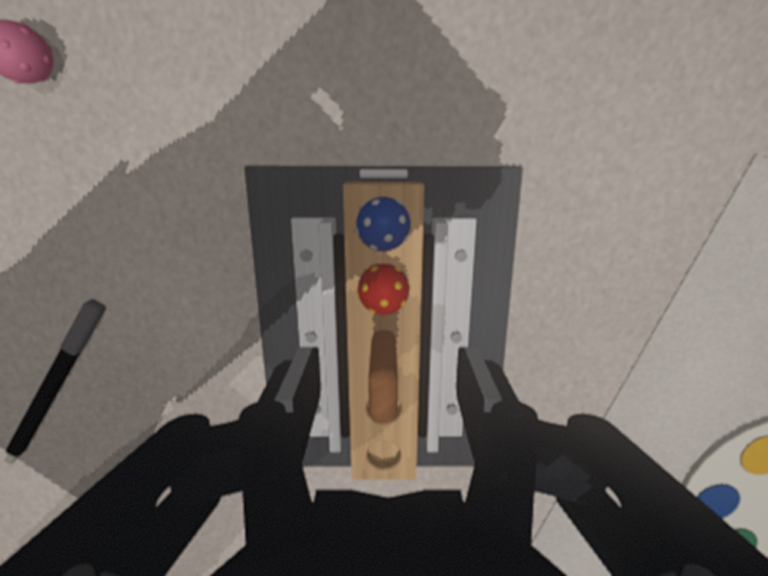

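The red ball is seated at (384,289), as projected. Next is the orange ball.

Request:
arm_command(
  rows=[
    {"dx": -0.043,"dy": -0.021,"dz": 0,"wx": 0,"wy": 0,"wz": 0,"jaw": 0.05},
    {"dx": -0.098,"dy": -0.047,"dz": 0,"wx": 0,"wy": 0,"wz": 0,"jaw": 0.05},
    {"dx": -0.153,"dy": -0.073,"dz": 0,"wx": 0,"wy": 0,"wz": 0,"jaw": 0.05},
    {"dx": -0.208,"dy": -0.1,"dz": 0,"wx": 0,"wy": 0,"wz": 0,"jaw": 0.05},
    {"dx": -0.263,"dy": -0.126,"dz": 0,"wx": 0,"wy": 0,"wz": 0,"jaw": 0.05},
  ],
)

```text
time_s: 10.38
position: [0.5833, 0.1504, 0.131]
eef_rot: [2.719, -1.57, -0.002]
wrist_force: [0.8, 1.5, -0.3]
finger_gap: 0.0502
```

Request:
arm_command(
  rows=[
    {"dx": -0.05,"dy": -0.024,"dz": 0,"wx": 0,"wy": 0,"wz": 0,"jaw": 0.05},
    {"dx": -0.0815,"dy": -0.039,"dz": 0.012,"wx": 0,"wy": 0,"wz": 0,"jaw": 0.05},
    {"dx": -0.0815,"dy": -0.039,"dz": 0.03,"wx": 0,"wy": 0,"wz": 0,"jaw": 0.05},
    {"dx": -0.0815,"dy": -0.039,"dz": 0.03,"wx": 0,"wy": 0,"wz": 0,"jaw": 0.05},
  ],
)

```text
time_s: 10.88
position: [0.5762, 0.2378, 0.0998]
eef_rot: [2.717, -1.569, -0.004]
wrist_force: [0.0, -0.9, 0.4]
finger_gap: 0.0498
```

```bash
python3 - <<'E'
from h import *
im=cam("wrist"); save(im,"pics/w8.png",None,1.5)
for p in [(.5778,.2386,.04)]: print((proj(im,p)*1.5).round(0))
E
python3 st.py .5778 .2386 .03
```

```text
[387. 306.]
10.925 [0.5769 0.2376 0.1012] yaw -60.05 tilt [-0.     0.002 -1.   ] gap 0.0497 F [-0.5 -0.7 -0.2] q [ 0.33  0.59  1.42 -0.    1.13  1.38]
tool delta [-0.0004 -0.0014  0.0712]
```

View pics/w8.png

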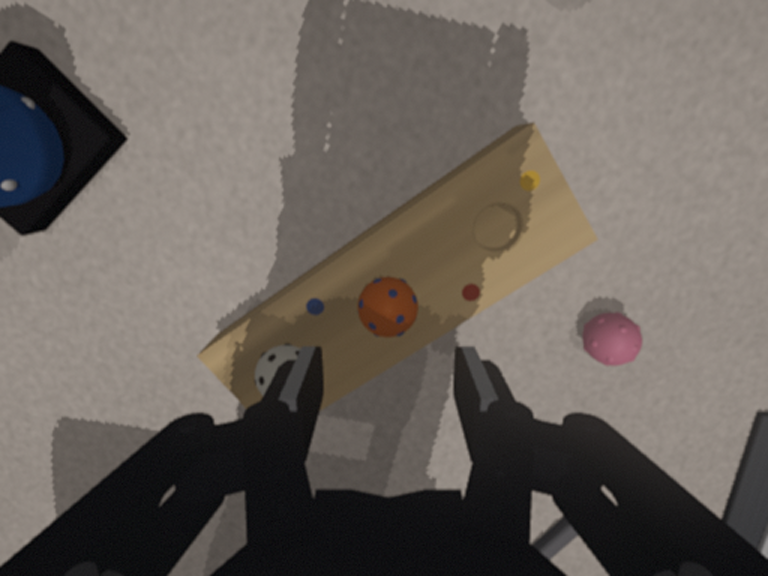

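The orange ball with blue dots is at (387,306), on its projection. Gripping it.

Request:
arm_command(
  rows=[
    {"dx": 0,"dy": -0.001,"dz": 0.035,"wx": 0,"wy": 0,"wz": 0,"jaw": 0.05},
    {"dx": 0,"dy": -0.001,"dz": 0.062,"wx": 0,"wy": 0,"wz": 0,"jaw": 0.05},
    {"dx": 0,"dy": -0.001,"dz": 0.071,"wx": 0,"wy": 0,"wz": 0,"jaw": 0.05},
    {"dx": 0,"dy": -0.001,"dz": 0.071,"wx": 0,"wy": 0,"wz": 0,"jaw": 0.05},
  ],
)

```text
time_s: 11.42
position: [0.5785, 0.2387, 0.0319]
eef_rot: [-2.72, 1.572, -0.0]
wrist_force: [-0.0, -0.5, -0.0]
finger_gap: 0.0501
```

Request:
arm_command(
  rows=[
    {"dx": 0,"dy": 0,"dz": 0,"wx": 0,"wy": 0,"wz": 0,"jaw": 0.027},
    {"dx": 0,"dy": 0,"dz": 0,"wx": 0,"wy": 0,"wz": 0,"jaw": 0.027},
    {"dx": 0,"dy": 0,"dz": 0,"wx": 0,"wy": 0,"wz": 0,"jaw": 0.027},
    {"dx": 0,"dy": 0,"dz": 0,"wx": 0,"wy": 0,"wz": 0,"jaw": 0.027},
  ],
)

```text
time_s: 11.92
position: [0.5788, 0.2395, 0.0327]
eef_rot: [-2.719, 1.57, -0.002]
wrist_force: [-0.8, 1.4, 6.6]
finger_gap: 0.0299
```

Request:
arm_command(
  rows=[
    {"dx": 0,"dy": 0,"dz": -0.006,"wx": 0,"wy": 0,"wz": 0,"jaw": 0.027},
    {"dx": 0,"dy": 0,"dz": -0.02,"wx": 0,"wy": 0,"wz": 0,"jaw": 0.027},
    {"dx": 0,"dy": 0,"dz": -0.045,"wx": 0,"wy": 0,"wz": 0,"jaw": 0.027},
    {"dx": 0,"dy": 0,"dz": -0.095,"wx": 0,"wy": 0,"wz": 0,"jaw": 0.027},
    {"dx": 0,"dy": 0,"dz": -0.1,"wx": 0,"wy": 0,"wz": 0,"jaw": 0.027},
  ],
)

```text
time_s: 12.55
position: [0.5796, 0.2397, 0.1363]
eef_rot: [-2.716, 1.568, -0.007]
wrist_force: [-0.5, 0.4, -0.7]
finger_gap: 0.0301
```

```bash
python3 - <<'E'
from h import *
im=cam("wrist"); save(im,"pics/w9.png",None,1)
E
python3 st.py .5271 -.1874 .13
```

```text
12.6 [0.579  0.2395 0.1346] yaw -60.01 tilt [ 0.001 -0.004 -1.   ] gap 0.03 F [-0.5  1.3 -0.6] q [0.33 0.55 1.39 0.   1.19 1.38]
tool delta [0.3438 0.2584 0.0037]
```

View pics/w9.png

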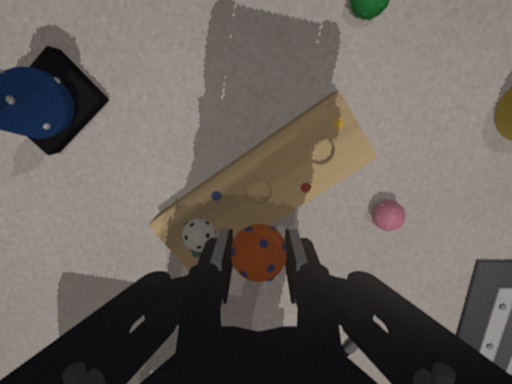

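The orange ball is held at (259,253). Carrying it to the near-middle well.

Request:
arm_command(
  rows=[
    {"dx": 0.038,"dy": 0.028,"dz": 0,"wx": 0,"wy": 0,"wz": 0,"jaw": 0.027},
    {"dx": 0.084,"dy": 0.063,"dz": 0,"wx": 0,"wy": 0,"wz": 0,"jaw": 0.027},
    {"dx": 0.132,"dy": 0.099,"dz": 0,"wx": 0,"wy": 0,"wz": 0,"jaw": 0.027},
    {"dx": 0.18,"dy": 0.135,"dz": 0,"wx": 0,"wy": 0,"wz": 0,"jaw": 0.027},
    {"dx": 0.228,"dy": 0.171,"dz": 0,"wx": 0,"wy": 0,"wz": 0,"jaw": 0.027},
  ],
)

```text
time_s: 13.22
position: [0.5431, -0.0455, 0.1308]
eef_rot: [2.72, -1.571, -0.002]
wrist_force: [1.3, 0.2, 0.3]
finger_gap: 0.0299
```

Request:
arm_command(
  rows=[
    {"dx": 0.048,"dy": 0.036,"dz": 0,"wx": 0,"wy": 0,"wz": 0,"jaw": 0.027},
    {"dx": 0.09,"dy": 0.068,"dz": 0,"wx": 0,"wy": 0,"wz": 0,"jaw": 0.027},
    {"dx": 0.1158,"dy": 0.0874,"dz": 0,"wx": 0,"wy": 0,"wz": 0,"jaw": 0.027},
    {"dx": 0.1158,"dy": 0.0874,"dz": 0,"wx": 0,"wy": 0,"wz": 0,"jaw": 0.027},
    {"dx": 0.1158,"dy": 0.0874,"dz": 0,"wx": 0,"wy": 0,"wz": 0,"jaw": 0.027},
  ],
)

```text
time_s: 13.85
position: [0.526, -0.1871, 0.1309]
eef_rot: [2.721, -1.571, -0.002]
wrist_force: [0.0, 0.4, -0.2]
finger_gap: 0.0301
```

```bash
python3 st.py .5271 -.1874 .0305; python3 - <<'E'
from h import *
im=cam("wrist"); save(im,"pics/w10.png",None,1)
print(proj(im,[.5271,-.1874,.03]),proj(im,[.6069,-.1416,.04]))
E
python3 st.py .5271 -.1874 .0305
```

```text
13.85 [ 0.526  -0.1871  0.1309] yaw -60.0 tilt [-0.001  0.001 -1.   ] gap 0.0301 F [ 0.   0.4 -0.2] q [-0.41  0.42  1.6   0.    1.12  0.64]
tool delta [ 0.0009 -0.0008  0.1004]
[258.96137159 189.52671429] [259.31978487  83.56848409]
13.9 [ 0.5262 -0.1868  0.131 ] yaw -59.96 tilt [-0.001  0.    -1.   ] gap 0.0302 F [ 0.3  0.6 -0.1] q [-0.41  0.42  1.6   0.    1.12  0.64]
tool delta [ 0.001  -0.0005  0.1005]
```

View pics/w10.png

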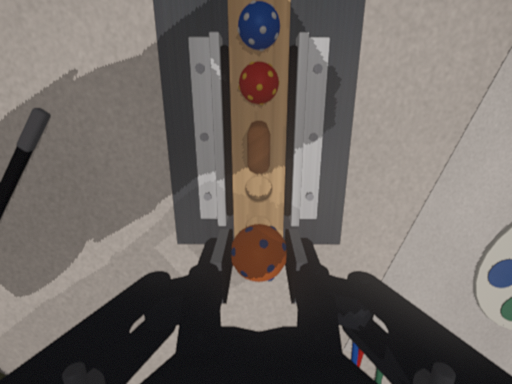

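The well is at (259,188), on its projection. Lowering the orange ball.

Request:
arm_command(
  rows=[
    {"dx": 0.0005,"dy": -0.0005,"dz": 0.045,"wx": 0,"wy": 0,"wz": 0,"jaw": 0.027},
    {"dx": 0.0005,"dy": -0.0005,"dz": 0.08,"wx": 0,"wy": 0,"wz": 0,"jaw": 0.027},
    {"dx": 0.0005,"dy": -0.0005,"dz": 0.093,"wx": 0,"wy": 0,"wz": 0,"jaw": 0.027},
    {"dx": 0.0005,"dy": -0.0005,"dz": 0.098,"wx": 0,"wy": 0,"wz": 0,"jaw": 0.027},
    {"dx": 0.0005,"dy": -0.0005,"dz": 0.098,"wx": 0,"wy": 0,"wz": 0,"jaw": 0.027},
  ],
)

```text
time_s: 14.52
position: [0.5277, -0.1876, 0.0345]
eef_rot: [-2.721, 1.57, -0.002]
wrist_force: [0.3, 2.9, 0.3]
finger_gap: 0.0298
```

Request:
arm_command(
  rows=[
    {"dx": 0,"dy": 0,"dz": 0.001,"wx": 0,"wy": 0,"wz": 0,"jaw": 0.027},
    {"dx": 0,"dy": 0,"dz": 0.001,"wx": 0,"wy": 0,"wz": 0,"jaw": 0.05},
    {"dx": 0,"dy": 0,"dz": 0.001,"wx": 0,"wy": 0,"wz": 0,"jaw": 0.05},
    {"dx": 0,"dy": 0,"dz": 0.001,"wx": 0,"wy": 0,"wz": 0,"jaw": 0.05},
    {"dx": 0,"dy": 0,"dz": -0.02,"wx": 0,"wy": 0,"wz": 0,"jaw": 0.05},
  ],
)

```text
time_s: 15.15
position: [0.5261, -0.1877, 0.0524]
eef_rot: [2.72, -1.571, -0.004]
wrist_force: [-0.0, 0.1, -0.6]
finger_gap: 0.0502
```

Request:
arm_command(
  rows=[
    {"dx": 0,"dy": 0,"dz": -0.04,"wx": 0,"wy": 0,"wz": 0,"jaw": 0.05},
    {"dx": 0,"dy": 0,"dz": -0.08,"wx": 0,"wy": 0,"wz": 0,"jaw": 0.05},
    {"dx": 0,"dy": 0,"dz": -0.08,"wx": 0,"wy": 0,"wz": 0,"jaw": 0.05},
  ],
)

```text
time_s: 15.52
position: [0.5281, -0.1885, 0.1364]
eef_rot: [-2.72, 1.571, -0.009]
wrist_force: [0.2, -0.3, -0.2]
finger_gap: 0.0501
```

```bash
python3 - <<'E'
from h import *
im=cam("wrist"); save(im,"pics/w11.png",None,1)
print(proj(im,[.5271,-.1874,.04]))
E
python3 st.py .5143 .2685 .12
```

```text
[255.95441797 192.50881858]
15.575 [ 0.5273 -0.1882  0.1344] yaw -60.01 tilt [ 0.002 -0.001 -1.   ] gap 0.0499 F [ 1.4 -0.8 -0.5] q [-0.41  0.42  1.6  -0.    1.12  0.64]
tool delta [-0.4021 -0.217   0.0139]
```

View pics/w11.png

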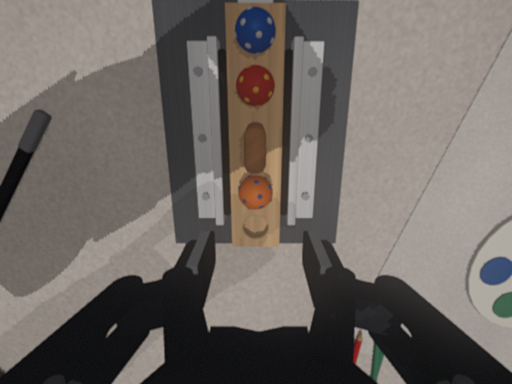

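The orange ball is seated at (256,192), matching its projection. Next is the white ball.

Request:
arm_command(
  rows=[
    {"dx": -0.042,"dy": -0.022,"dz": 0,"wx": 0,"wy": 0,"wz": 0,"jaw": 0.05},
    {"dx": -0.095,"dy": -0.051,"dz": 0,"wx": 0,"wy": 0,"wz": 0,"jaw": 0.05},
    {"dx": -0.149,"dy": -0.08,"dz": 0,"wx": 0,"wy": 0,"wz": 0,"jaw": 0.05},
    {"dx": -0.203,"dy": -0.11,"dz": 0,"wx": 0,"wy": 0,"wz": 0,"jaw": 0.05},
    {"dx": -0.257,"dy": -0.139,"dz": 0,"wx": 0,"wy": 0,"wz": 0,"jaw": 0.05},
  ],
)

```text
time_s: 16.2
position: [0.518, 0.106, 0.1322]
eef_rot: [2.719, -1.571, -0.002]
wrist_force: [1.0, -0.2, 0.4]
finger_gap: 0.0496
```

Request:
arm_command(
  rows=[
    {"dx": -0.053,"dy": -0.029,"dz": 0,"wx": 0,"wy": 0,"wz": 0,"jaw": 0.05},
    {"dx": -0.105,"dy": -0.057,"dz": 0,"wx": 0,"wy": 0,"wz": 0,"jaw": 0.05},
    {"dx": -0.145,"dy": -0.078,"dz": 0.01,"wx": 0,"wy": 0,"wz": 0,"jaw": 0.05},
    {"dx": -0.145,"dy": -0.078,"dz": 0.03,"wx": 0,"wy": 0,"wz": 0,"jaw": 0.05},
    {"dx": -0.145,"dy": -0.078,"dz": 0.03,"wx": 0,"wy": 0,"wz": 0,"jaw": 0.05},
  ],
)

```text
time_s: 16.82
position: [0.5126, 0.2684, 0.1008]
eef_rot: [2.718, -1.568, -0.004]
wrist_force: [-0.1, 0.3, 0.2]
finger_gap: 0.0499
```

```bash
python3 - <<'E'
from h import *
im=cam("wrist"); save(im,"pics/w12.png",None,1.5)
for p in [(.5143,.2685,.04)]: print((proj(im,p)*1.5).round(0))
E
python3 st.py .5143 .2685 .03
```

```text
[388. 306.]
16.875 [0.5133 0.2683 0.1022] yaw -60.01 tilt [-0.     0.003 -1.   ] gap 0.0502 F [ 0.3 -0.3  0.1] q [ 0.42  0.5   1.56 -0.    1.08  1.47]
tool delta [ 0.0003 -0.0011  0.0722]
```

View pics/w12.png

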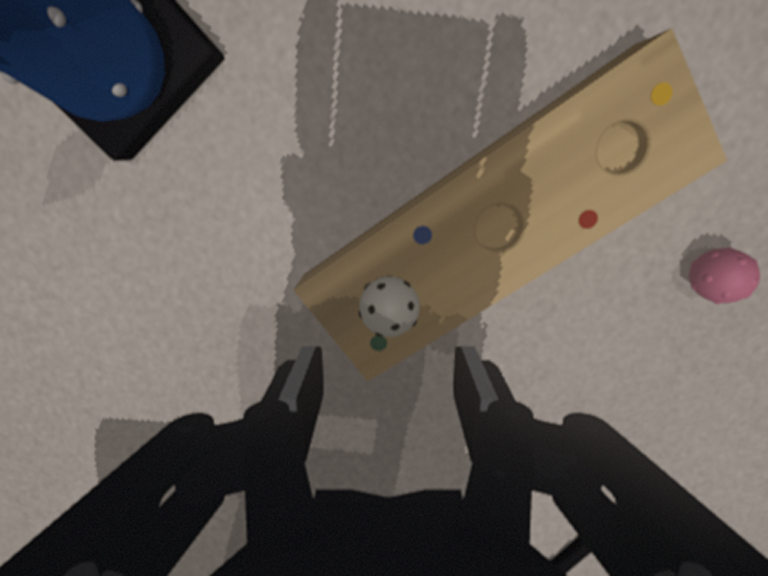

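The white ball with black dots is at (389,306), on target. Gripping it.

Request:
arm_command(
  rows=[
    {"dx": 0.0003,"dy": -0.0005,"dz": 0.035,"wx": 0,"wy": 0,"wz": 0,"jaw": 0.05},
    {"dx": 0.0003,"dy": -0.0005,"dz": 0.062,"wx": 0,"wy": 0,"wz": 0,"jaw": 0.05},
    {"dx": 0.0003,"dy": -0.0005,"dz": 0.072,"wx": 0,"wy": 0,"wz": 0,"jaw": 0.05},
    {"dx": 0.0003,"dy": -0.0005,"dz": 0.072,"wx": 0,"wy": 0,"wz": 0,"jaw": 0.05},
  ],
)

```text
time_s: 17.38
position: [0.5148, 0.2684, 0.0317]
eef_rot: [2.72, -1.572, 0.0]
wrist_force: [-0.0, 0.1, -0.0]
finger_gap: 0.0498
```

Request:
arm_command(
  rows=[
    {"dx": 0,"dy": 0,"dz": 0,"wx": 0,"wy": 0,"wz": 0,"jaw": 0.027},
    {"dx": 0,"dy": 0,"dz": 0,"wx": 0,"wy": 0,"wz": 0,"jaw": 0.027},
    {"dx": 0,"dy": 0,"dz": 0,"wx": 0,"wy": 0,"wz": 0,"jaw": 0.027},
    {"dx": 0,"dy": 0,"dz": 0,"wx": 0,"wy": 0,"wz": 0,"jaw": 0.027},
  ],
)

```text
time_s: 17.88
position: [0.5151, 0.2691, 0.0325]
eef_rot: [-2.719, 1.57, -0.002]
wrist_force: [0.0, 1.6, 6.1]
finger_gap: 0.0297
```

Request:
arm_command(
  rows=[
    {"dx": 0,"dy": 0,"dz": -0.006,"wx": 0,"wy": 0,"wz": 0,"jaw": 0.027},
    {"dx": 0,"dy": 0,"dz": -0.02,"wx": 0,"wy": 0,"wz": 0,"jaw": 0.027},
    {"dx": 0,"dy": 0,"dz": -0.045,"wx": 0,"wy": 0,"wz": 0,"jaw": 0.027},
    {"dx": 0,"dy": 0,"dz": -0.095,"wx": 0,"wy": 0,"wz": 0,"jaw": 0.027},
    {"dx": 0,"dy": 0,"dz": -0.1,"wx": 0,"wy": 0,"wz": 0,"jaw": 0.027},
  ],
)

```text
time_s: 18.5
position: [0.5158, 0.2693, 0.1359]
eef_rot: [-2.716, 1.568, -0.006]
wrist_force: [-0.4, 0.6, -0.2]
finger_gap: 0.03
```

```bash
python3 - <<'E'
from h import *
im=cam("wrist"); save(im,"pics/w13.png",None,1)
E
python3 st.py .4924 -.2073 .13
```

```text
18.55 [0.5153 0.269  0.1344] yaw -60.01 tilt [ 0.    -0.004 -1.   ] gap 0.0301 F [-0.1 -0.1 -0.4] q [ 0.42  0.46  1.54 -0.    1.14  1.47]
tool delta [0.4011 0.2579 0.0035]
```

View pics/w13.png

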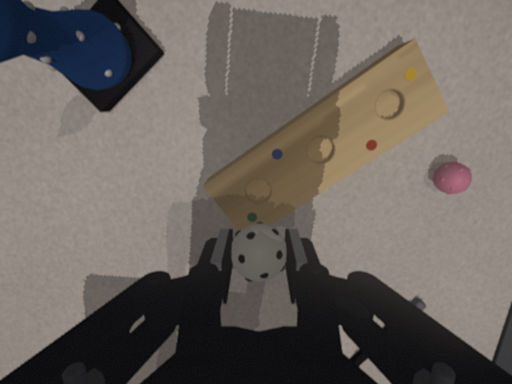

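The white ball is held at (259,253). Carrying it to the last well.

Request:
arm_command(
  rows=[
    {"dx": 0.038,"dy": 0.025,"dz": 0,"wx": 0,"wy": 0,"wz": 0,"jaw": 0.027},
    {"dx": 0.086,"dy": 0.055,"dz": 0,"wx": 0,"wy": 0,"wz": 0,"jaw": 0.027},
    {"dx": 0.136,"dy": 0.087,"dz": 0,"wx": 0,"wy": 0,"wz": 0,"jaw": 0.027},
    {"dx": 0.186,"dy": 0.12,"dz": 0,"wx": 0,"wy": 0,"wz": 0,"jaw": 0.027},
    {"dx": 0.236,"dy": 0.152,"dz": 0,"wx": 0,"wy": 0,"wz": 0,"jaw": 0.027},
  ],
)

```text
time_s: 19.18
position: [0.5, -0.0135, 0.1309]
eef_rot: [2.72, -1.571, -0.002]
wrist_force: [1.1, 0.0, 0.7]
finger_gap: 0.0303
```

Request:
arm_command(
  rows=[
    {"dx": 0.05,"dy": 0.032,"dz": 0,"wx": 0,"wy": 0,"wz": 0,"jaw": 0.027},
    {"dx": 0.1,"dy": 0.064,"dz": 0,"wx": 0,"wy": 0,"wz": 0,"jaw": 0.027},
    {"dx": 0.14,"dy": 0.09,"dz": 0,"wx": 0,"wy": 0,"wz": 0,"jaw": 0.027},
    {"dx": 0.1655,"dy": 0.1055,"dz": 0,"wx": 0,"wy": 0,"wz": 0,"jaw": 0.027},
    {"dx": 0.1655,"dy": 0.1055,"dz": 0,"wx": 0,"wy": 0,"wz": 0,"jaw": 0.027},
  ],
)

```text
time_s: 19.8
position: [0.4915, -0.2092, 0.1305]
eef_rot: [2.718, -1.574, -0.002]
wrist_force: [0.5, 0.0, -0.2]
finger_gap: 0.0298
```

```bash
python3 - <<'E'
from h import *
im=cam("wrist"); save(im,"pics/w14.png",None,1)
print(proj(im,[.4924,-.2073,.03]),proj(im,[.5271,-.1874,.04]))
E
python3 st.py .4924 -.2073 .0305
```

```text
[256.84614148 188.60240936] [256.68874922 147.53763057]
19.85 [ 0.4916 -0.208   0.1306] yaw -60.09 tilt [-0.001  0.001 -1.   ] gap 0.0296 F [0.6 1.1 0.2] q [-0.47  0.37  1.68  0.    1.1   0.58]
tool delta [-1.000e-04 -1.100e-03  1.001e-01]
```

View pics/w14.png

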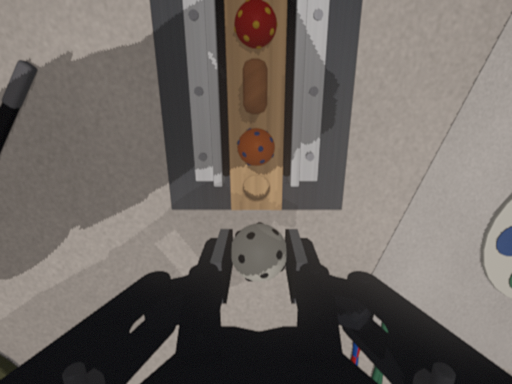

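The last well is at (257,187), on its projection. Lowering the white ball.

Request:
arm_command(
  rows=[
    {"dx": 0,"dy": -0.0006,"dz": 0.045,"wx": 0,"wy": 0,"wz": 0,"jaw": 0.027},
    {"dx": 0,"dy": -0.0006,"dz": 0.08,"wx": 0,"wy": 0,"wz": 0,"jaw": 0.027},
    {"dx": 0,"dy": -0.0006,"dz": 0.093,"wx": 0,"wy": 0,"wz": 0,"jaw": 0.027},
    {"dx": 0,"dy": -0.0006,"dz": 0.098,"wx": 0,"wy": 0,"wz": 0,"jaw": 0.027},
    {"dx": 0,"dy": -0.0006,"dz": 0.098,"wx": 0,"wy": 0,"wz": 0,"jaw": 0.027},
  ],
)

```text
time_s: 20.48
position: [0.4932, -0.2073, 0.0342]
eef_rot: [-2.721, 1.57, -0.002]
wrist_force: [0.3, 0.9, 0.5]
finger_gap: 0.0301
```

Request:
arm_command(
  rows=[
    {"dx": 0,"dy": 0,"dz": 0.001,"wx": 0,"wy": 0,"wz": 0,"jaw": 0.027},
    {"dx": 0,"dy": 0,"dz": 0.001,"wx": 0,"wy": 0,"wz": 0,"jaw": 0.05},
    {"dx": 0,"dy": 0,"dz": 0.001,"wx": 0,"wy": 0,"wz": 0,"jaw": 0.05},
    {"dx": 0,"dy": 0,"dz": 0.001,"wx": 0,"wy": 0,"wz": 0,"jaw": 0.05},
    {"dx": 0,"dy": 0,"dz": -0.02,"wx": 0,"wy": 0,"wz": 0,"jaw": 0.05},
  ],
)

```text
time_s: 21.1
position: [0.4919, -0.2071, 0.0525]
eef_rot: [2.72, -1.571, -0.004]
wrist_force: [0.3, 0.7, -0.1]
finger_gap: 0.0498
```

Request:
arm_command(
  rows=[
    {"dx": 0,"dy": 0,"dz": -0.04,"wx": 0,"wy": 0,"wz": 0,"jaw": 0.05},
    {"dx": 0,"dy": 0,"dz": -0.08,"wx": 0,"wy": 0,"wz": 0,"jaw": 0.05},
    {"dx": 0,"dy": 0,"dz": -0.08,"wx": 0,"wy": 0,"wz": 0,"jaw": 0.05},
  ],
)

```text
time_s: 21.48
position: [0.4938, -0.2081, 0.1363]
eef_rot: [-2.72, 1.571, -0.008]
wrist_force: [0.9, -0.5, -0.0]
finger_gap: 0.0501
```

```bash
python3 - <<'E'
from h import *
im=cam("wrist"); save(im,"pics/w15.png",None,1.5)
print(proj(im,[.4924,-.2073,.04])*1.5,proj(im,[.5271,-.1874,.04])*1.5)
E
python3 st.py .567 -.1645 .125
```

```text
[384.04326386 289.64022892] [384.0328203  224.74753649]
21.525 [ 0.4931 -0.2077  0.1343] yaw -60.01 tilt [ 0.002 -0.001 -1.   ] gap 0.05 F [ 0.1 -0.4 -0.9] q [-0.47  0.37  1.67 -0.    1.1   0.58]
tool delta [-0.0004 -0.0856  0.0094]
```

View pics/w15.png

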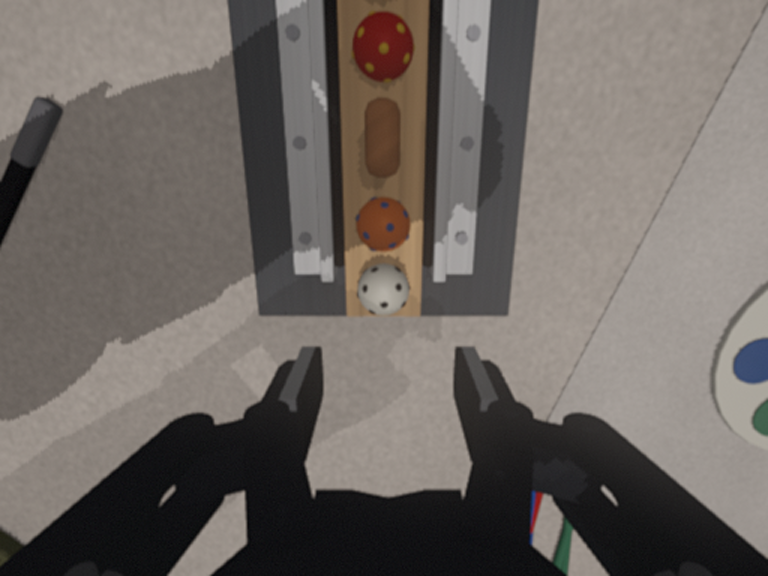

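All three balls are placed, with white at (384,289) on its projection. Moving over the grip.

Request:
arm_command(
  rows=[
    {"dx": 0,"dy": -0.04,"dz": 0,"wx": 0,"wy": 0,"wz": 0,"jaw": 0.045},
    {"dx": 0,"dy": -0.0852,"dz": 0,"wx": 0,"wy": 0,"wz": 0,"jaw": 0.045},
    {"dx": 0,"dy": -0.0852,"dz": 0,"wx": 0,"wy": 0,"wz": 0,"jaw": 0.045},
    {"dx": 0,"dy": -0.0852,"dz": 0,"wx": 0,"wy": 0,"wz": 0,"jaw": 0.045},
  ],
)

```text
time_s: 22.02
position: [0.5657, -0.1648, 0.1321]
eef_rot: [2.72, -1.57, -0.003]
wrist_force: [-0.6, -0.9, -1.0]
finger_gap: 0.0448
```

```bash
python3 - <<'E'
from h import *
im=cam("wrist"); save(im,"pics/w16.png",None,1.5)
print(proj(im,[.567,-.1645,.09])*1.5)
for p in [(.4924,-.2073,.04),(.5271,-.1874,.04),(.6069,-.1416,.04),(.6416,-.1211,.04)]: print(proj(im,p)*1.5)
E
python3 st.py .567 -.1645 .048
```

```text
[387.79372882 320.47484056]
[387.50592878 410.02623865]
[387.67474352 356.26705754]
[388.07635115 210.99196717]
[387.34189448 135.5797924 ]
22.075 [ 0.5656 -0.1652  0.1325] yaw -60.03 tilt [-0.001  0.001 -1.   ] gap 0.045 F [ 0.6 -0.6 -0.1] q [-0.35  0.48  1.51 -0.    1.15  0.7 ]
tool delta [ 0.0002 -0.0017  0.0845]
```

View pics/w16.png

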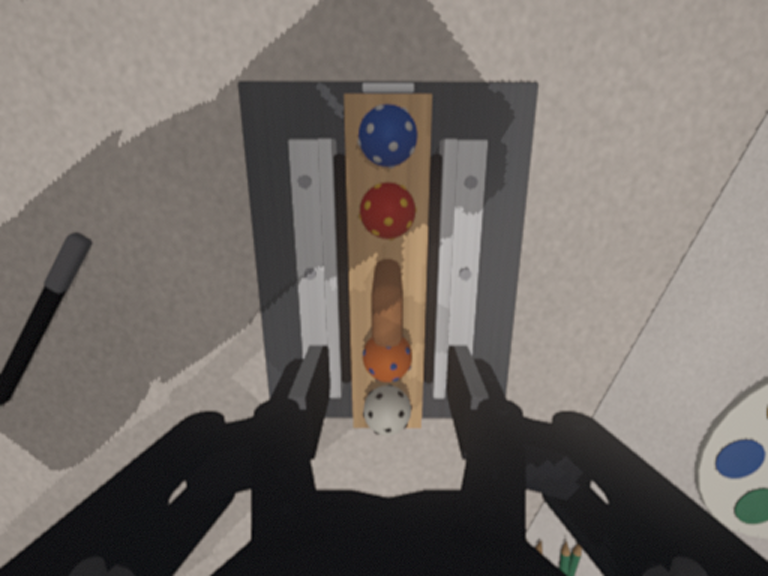

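All four balls match their projections: blue (388,135), red (388,211), orange (387,356) and white (387,410). Descending on the grip and pinching.

Request:
arm_command(
  rows=[
    {"dx": 0,"dy": -0.001,"dz": 0.035,"wx": 0,"wy": 0,"wz": 0,"jaw": 0.045},
    {"dx": 0,"dy": -0.001,"dz": 0.07,"wx": 0,"wy": 0,"wz": 0,"jaw": 0.045},
    {"dx": 0,"dy": -0.001,"dz": 0.084,"wx": 0,"wy": 0,"wz": 0,"jaw": 0.045},
    {"dx": 0,"dy": -0.001,"dz": 0.084,"wx": 0,"wy": 0,"wz": 0,"jaw": 0.045},
    {"dx": 0,"dy": -0.001,"dz": 0.084,"wx": 0,"wy": 0,"wz": 0,"jaw": 0.045},
  ],
)

```text
time_s: 22.7
position: [0.5679, -0.1647, 0.0508]
eef_rot: [-2.72, 1.571, -0.003]
wrist_force: [-0.3, -0.3, 0.4]
finger_gap: 0.045
```

Request:
arm_command(
  rows=[
    {"dx": 0,"dy": 0,"dz": 0,"wx": 0,"wy": 0,"wz": 0,"jaw": 0.01},
    {"dx": 0,"dy": 0,"dz": 0,"wx": 0,"wy": 0,"wz": 0,"jaw": 0.01},
    {"dx": 0,"dy": 0,"dz": 0,"wx": 0,"wy": 0,"wz": 0,"jaw": 0.01},
    {"dx": 0,"dy": 0,"dz": 0,"wx": 0,"wy": 0,"wz": 0,"jaw": 0.01},
    {"dx": 0,"dy": 0,"dz": 0,"wx": 0,"wy": 0,"wz": 0,"jaw": 0.01},
  ],
  newtons=80,
)

```text
time_s: 23.32
position: [0.5674, -0.164, 0.0503]
eef_rot: [-2.72, 1.571, -0.0]
wrist_force: [-5.4, 4.9, 7.4]
finger_gap: 0.0153
```

```bash
python3 st.py; python3 - <<'E'
from h import *
s=manip.observe(); print(s["moment"])
im=cam("scene"); save(im,"pics/s2.png",(90,60,290,210),3.5)
E
python3 st.py
```

```text
23.325 [ 0.5674 -0.164   0.0503] yaw -60.0 tilt [-0. -0. -1.] gap 0.0153 F [-5.4  4.9  7.4] q [-0.34  0.59  1.56  0.    0.99  0.7 ]
[ 0.5875499   0.63347224 -0.07522632]
23.375 [ 0.5674 -0.164   0.0504] yaw -60.0 tilt [-0. -0. -1.] gap 0.0152 F [-4.1  5.   7.7] q [-0.34  0.59  1.56  0.    0.99  0.7 ]
```

View pics/s2.png

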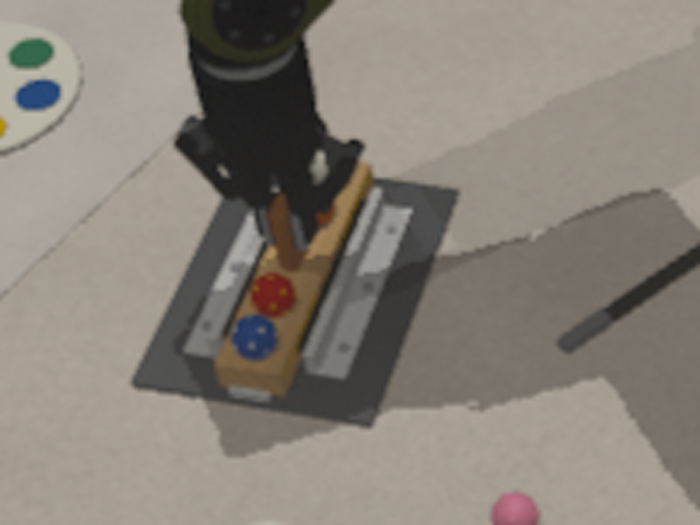

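The grip is pinched with a 15.3 mm gap and the caddy is still seated. Next I'll compute the rocking rows, with pivots a little inside the bead lines so that the pivot side is pressed down.

```bash
cat > rock.py <<'E'
import numpy as np
def Ry(a): c,s=np.cos(a),np.sin(a); return np.array([[c,s],[-s,c]])
def plan(th0,p0,c,th1,n):
    # th deg, p0 in start-frame(x,z); returns rows & end pose
    rows=[];c=np.array(c);p0=np.array(p0)
    for k in range(1,n+1):
        d=np.radians((th1-th0)*k/n); p=c+Ry(d)@(p0-c)
        q=Ry(np.radians(-th0))@(p-p0); rows.append((round(q[0],4),round(q[1],4),round((th1-th0)*k/n,2)))
    return rows,p
if __name__=="__main__":
    p=np.zeros(2);th=0;x=.019;z=.030
    for c,t in [((x,z),-5),((-x,z),6),((x,z),-6),((-x,z),6),((x,z),-6),((-x,z),6),((x,z),-6),((-x,z),0)]:
        r,p=plan(th,p,c,t,4); 
        # caddy foot centre in start frame (0,.044)
        f=p+Ry(np.radians(t))@np.array([0,.0443]); print(t,r,"p",p.round(4),"foot rise",(.0443-f[1]).round(4),"foot x",f[0].round(4)); th=t
E
python3 rock.py
```

```text
-5 [(np.float64(0.0007), np.float64(-0.0004), -1.25), (np.float64(0.0013), np.float64(-0.0008), -2.5), (np.float64(0.002), np.float64(-0.0012), -3.75), (np.float64(0.0027), np.float64(-0.0015), -5.0)] p [ 0.0027 -0.0015] foot rise 0.0017 foot x -0.0012
6 [(np.float64(-0.0016), np.float64(-0.0009), 2.75), (np.float64(-0.0033), np.float64(-0.0017), 5.5), (np.float64(-0.005), np.float64(-0.0024), 8.25), (np.float64(-0.0067), np.float64(-0.003), 11.0)] p [-0.0037 -0.0051] foot rise 0.0053 foot x 0.0009
-6 [(np.float64(0.002), np.float64(-0.0009), -3.0), (np.float64(0.004), np.float64(-0.0018), -6.0), (np.float64(0.0061), np.float64(-0.0025), -9.0), (np.float64(0.0082), np.float64(-0.0031), -12.0)] p [ 0.0041 -0.0091] foot rise 0.0093 foot x -0.0006
6 [(np.float64(-0.0022), np.float64(-0.0009), 3.0), (np.float64(-0.0044), np.float64(-0.0017), 6.0), (np.float64(-0.0067), np.float64(-0.0024), 9.0), (np.float64(-0.009), np.float64(-0.003), 12.0)] p [-0.0046 -0.013 ] foot rise 0.0132 foot x 0.0001
-6 [(np.float64(0.0024), np.float64(-0.0009), -3.0), (np.float64(0.0048), np.float64(-0.0017), -
[... 209 characters left out ...]
np.float64(-0.0052), np.float64(-0.0017), 6.0), (np.float64(-0.0079), np.float64(-0.0023), 9.0), (np.float64(-0.0106), np.float64(-0.0028), 12.0)] p [-0.0054 -0.0209] foot rise 0.0211 foot x -0.0008
-6 [(np.float64(0.0028), np.float64(-0.0009), -3.0), (np.float64(0.0057), np.float64(-0.0017), -6.0), (np.float64(0.0086), np.float64(-0.0023), -9.0), (np.float64(0.0115), np.float64(-0.0028), -12.0)] p [ 0.0057 -0.0249] foot rise 0.0251 foot x 0.0011
0 [(np.float64(-0.0015), np.float64(-0.0005), 1.5), (np.float64(-0.003), np.float64(-0.0009), 3.0), (np.float64(-0.0045), np.float64(-0.0013), 4.5), (np.float64(-0.0061), np.float64(-0.0017), 6.0)] p [-0.0001 -0.0271] foot rise 0.0271 foot x -0.0001
```

First rock: −5° about the +x bead line, with the grip at 120 N.

Request:
arm_command(
  rows=[
    {"dx": 0,"dy": 0,"dz": 0,"wx": 0,"wy": 0,"wz": 0,"jaw": 0.01},
    {"dx": 0.0007,"dy": 0,"dz": -0.0004,"wx": 0,"wy": -1.25,"wz": 0,"jaw": 0.01},
    {"dx": 0.0013,"dy": 0,"dz": -0.0008,"wx": 0,"wy": -2.5,"wz": 0,"jaw": 0.01},
    {"dx": 0.002,"dy": 0,"dz": -0.0012,"wx": 0,"wy": -3.75,"wz": 0,"jaw": 0.01},
    {"dx": 0.0027,"dy": 0,"dz": -0.0015,"wx": 0,"wy": -5,"wz": 0,"jaw": 0.01},
  ],
  newtons=120,
)

```text
time_s: 24.0
position: [0.5691, -0.1668, 0.0522]
eef_rot: [-2.681, 1.547, 0.116]
wrist_force: [-5.1, 2.6, 7.8]
finger_gap: 0.0145
```

```bash
python3 - <<'E'
from h import *
im=cam("wrist"); save(im,"pics/r1w.png",None,1.5)
E
python3 st.py; python3 - <<'E'
from h import *
print(manip.observe()["moment"])
E
```

```text
24.05 [ 0.5691 -0.1669  0.0522] yaw -60.0 tilt [-0.088 -0.001 -0.996] gap 0.0145 F [-6.2  3.9  9.4] q [-0.37  0.62  1.5   0.06  1.09  0.65]
[ 0.18438896  0.5357676  -0.0737718 ]
```

View pics/r1w.png

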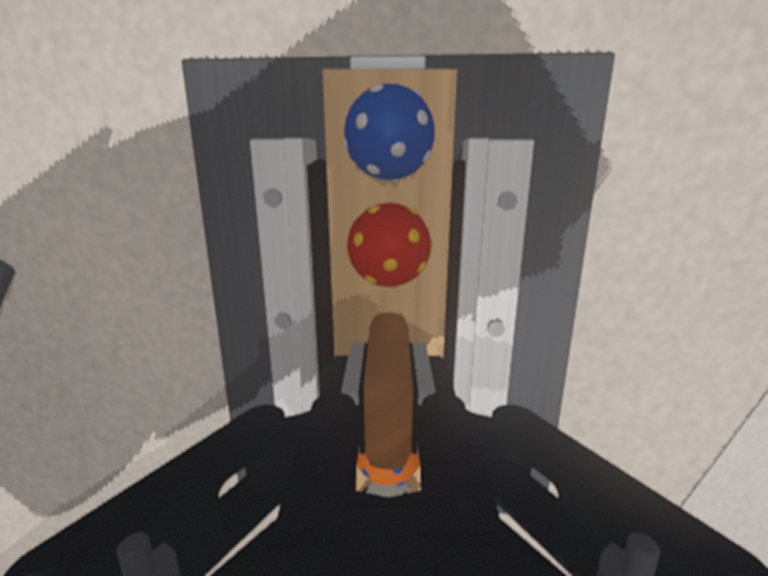

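The caddy follows the tool: it is aligned in the wrist view while the stand shows the relative tilt. Force is low and slightly downward. I'll move the pivot outward to 22 mm and swing to +6°.

```bash
cat > r2.py <<'E'
from rock import *
p=np.array([.0027,-.0015]);th=-5;z=.030
for c,t,n in [((-.022,z),6,5),((.022,z),-6,5),((-.022,z),6,5),((.022,z),-6,5),((-.022,z),6,5),((.022,z),-6,5)]:
    r,p=plan(th,p,c,t,n); f=p+Ry(np.radians(t))@np.array([0,.0443]); print(t,[tuple(map(float,a)) for a in r],"p",p.round(4),"foot rise",(.0443-f[1]).round(4)); th=t
E
python3 r2.py
```

```text
6 [(-0.0013, -0.0008, 2.2), (-0.0026, -0.0016, 4.4), (-0.004, -0.0023, 6.6), (-0.0054, -0.0029, 8.8), (-0.0068, -0.0036, 11.0)] p [-0.0038 -0.0056] foot rise 0.0059
-6 [(0.0016, -0.0009, -2.4), (0.0033, -0.0017, -4.8), (0.005, -0.0024, -7.2), (0.0067, -0.0031, -9.6), (0.0084, -0.0037, -12.0)] p [ 0.0042 -0.0102] foot rise 0.0105
6 [(-0.0018, -0.0009, 2.4), (-0.0037, -0.0017, 4.8), (-0.0055, -0.0024, 7.2), (-0.0074, -0.003, 9.6), (-0.0094, -0.0036, 12.0)] p [-0.0047 -0.0148] foot rise 0.015
-6 [(0.002, -0.0009, -2.4), (0.004, -0.0017, -4.8), (0.0061, -0.0024, -7.2), (0.0082, -0.003, -9.6), (0.0103, -0.0035, -12.0)] p [ 0.0052 -0.0194] foot rise 0.0196
6 [(-0.0022, -0.0009, 2.4), (-0.0044, -0.0016, 4.8), (-0.0067, -0.0023, 7.2), (-0.009, -0.0029, 9.6), (-0.0113, -0.0034, 12.0)] p [-0.0057 -0.0239] foot rise 0.0242
-6 [(0.0024, -0.0009, -2.4), (0.0048, -0.0016, -4.8), (0.0073, -0.0023, -7.2), (0.0097, -0.0029, -9.6), (0.0122, -0.0033, -12.0)] p [ 0.0061 -0.0285] foot rise 0.0288
```

Request:
arm_command(
  rows=[
    {"dx": -0.0013,"dy": 0,"dz": -0.0008,"wx": 0,"wy": 2.2,"wz": 0,"jaw": 0.01},
    {"dx": -0.0026,"dy": 0,"dz": -0.0016,"wx": 0,"wy": 4.4,"wz": 0,"jaw": 0.01},
    {"dx": -0.004,"dy": 0,"dz": -0.0023,"wx": 0,"wy": 6.6,"wz": 0,"jaw": 0.01},
    {"dx": -0.0054,"dy": 0,"dz": -0.0029,"wx": 0,"wy": 8.8,"wz": 0,"jaw": 0.01},
    {"dx": -0.0068,"dy": 0,"dz": -0.0036,"wx": 0,"wy": 11,"wz": 0,"jaw": 0.01},
  ],
)

```text
time_s: 24.68
position: [0.5654, -0.1608, 0.0551]
eef_rot: [2.672, -1.543, 0.143]
wrist_force: [3.1, 2.1, -5.8]
finger_gap: 0.0147
```

```bash
python3 - <<'E'
from h import *
im=cam("wrist"); save(im,"pics/r2w.png",None,1)
im=cam("scene"); save(im,"pics/r2s.png",(90,60,290,210),3.5)
E
python3 st.py
```

```text
24.775 [ 0.5653 -0.1606  0.0552] yaw -59.97 tilt [ 0.106  0.    -0.994] gap 0.0147 F [ 2.   1.9 -3. ] q [-0.31  0.55  1.62 -0.09  0.9   0.79]
```

View pics/r2w.png

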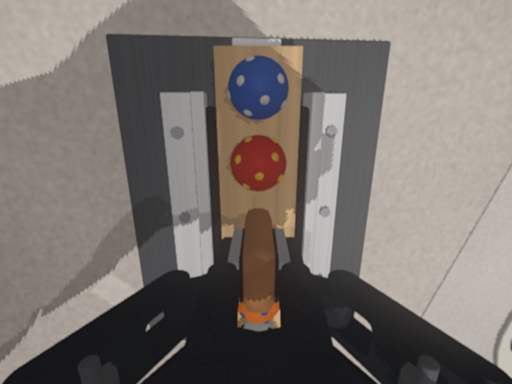

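View pics/r2s.png

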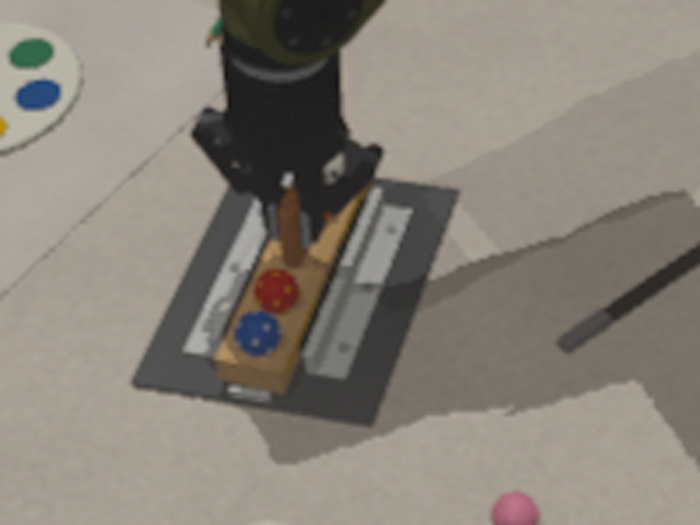

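The stand hasn't moved in the scene view (corners still at (135,384) and (457,188)), the caddy is tilted the other way, and forces are small. Continuing.

Request:
arm_command(
  rows=[
    {"dx": 0.0016,"dy": 0,"dz": -0.0009,"wx": 0,"wy": -2.4,"wz": 0,"jaw": 0.01},
    {"dx": 0.0033,"dy": 0,"dz": -0.0017,"wx": 0,"wy": -4.8,"wz": 0,"jaw": 0.01},
    {"dx": 0.005,"dy": 0,"dz": -0.0024,"wx": 0,"wy": -7.2,"wz": 0,"jaw": 0.01},
    {"dx": 0.0067,"dy": 0,"dz": -0.0031,"wx": 0,"wy": -9.6,"wz": 0,"jaw": 0.01},
    {"dx": 0.0084,"dy": 0,"dz": -0.0037,"wx": 0,"wy": -12,"wz": 0,"jaw": 0.01},
  ],
)

```text
time_s: 25.4
position: [0.5694, -0.1677, 0.0597]
eef_rot: [-2.672, 1.542, 0.143]
wrist_force: [-2.1, 8.2, -2.2]
finger_gap: 0.0146
```

Request:
arm_command(
  rows=[
    {"dx": -0.0018,"dy": 0,"dz": -0.0009,"wx": 0,"wy": 2.4,"wz": 0,"jaw": 0.01},
    {"dx": -0.0037,"dy": 0,"dz": -0.0017,"wx": 0,"wy": 4.8,"wz": 0,"jaw": 0.01},
    {"dx": -0.0055,"dy": 0,"dz": -0.0024,"wx": 0,"wy": 7.2,"wz": 0,"jaw": 0.01},
    {"dx": -0.0074,"dy": 0,"dz": -0.003,"wx": 0,"wy": 9.6,"wz": 0,"jaw": 0.01},
    {"dx": -0.0094,"dy": 0,"dz": -0.0036,"wx": 0,"wy": 12,"wz": 0,"jaw": 0.01},
  ],
)

```text
time_s: 26.02
position: [0.5651, -0.1605, 0.0644]
eef_rot: [2.672, -1.542, 0.142]
wrist_force: [-0.6, 0.3, 0.3]
finger_gap: 0.0143
```

```bash
python3 - <<'E'
from h import *
im=cam("scene"); save(im,"pics/r4s.png",(90,60,290,210),3.5)
im=cam("wrist"); save(im,"pics/r4w.png",None,1)
E
python3 st.py
```

```text
26.125 [ 0.565  -0.1603  0.0645] yaw -59.95 tilt [ 0.106  0.    -0.994] gap 0.0151 F [-0.8 -0.7 -1.4] q [-0.31  0.53  1.62 -0.09  0.92  0.79]
```

View pics/r4s.png

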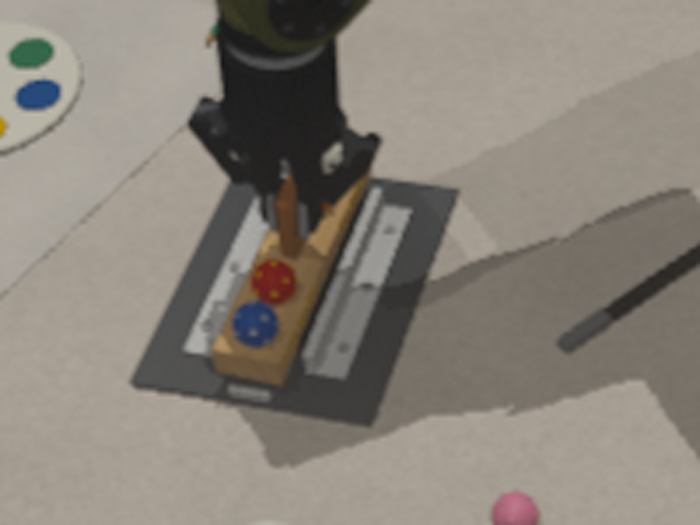

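View pics/r4w.png

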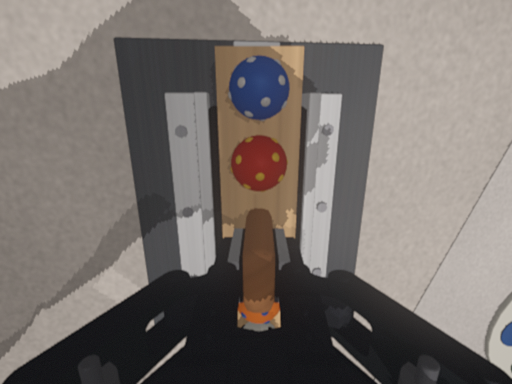

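The foot is up about 15 mm, forces are near zero and the stand is flat. Two more swings to be sure it is free.

Request:
arm_command(
  rows=[
    {"dx": 0.002,"dy": 0,"dz": -0.0009,"wx": 0,"wy": -2.4,"wz": 0,"jaw": 0.01},
    {"dx": 0.004,"dy": 0,"dz": -0.0017,"wx": 0,"wy": -4.8,"wz": 0,"jaw": 0.01},
    {"dx": 0.0061,"dy": 0,"dz": -0.0024,"wx": 0,"wy": -7.2,"wz": 0,"jaw": 0.01},
    {"dx": 0.0082,"dy": 0,"dz": -0.003,"wx": 0,"wy": -9.6,"wz": 0,"jaw": 0.01},
    {"dx": 0.0103,"dy": 0,"dz": -0.0035,"wx": 0,"wy": -12,"wz": 0,"jaw": 0.01},
  ],
)

```text
time_s: 26.75
position: [0.5697, -0.1682, 0.0701]
eef_rot: [-2.671, 1.541, 0.146]
wrist_force: [-8.8, 10.7, 15.6]
finger_gap: 0.0146
```

Request:
arm_command(
  rows=[
    {"dx": -0.0022,"dy": 0,"dz": -0.0009,"wx": 0,"wy": 2.4,"wz": 0,"jaw": 0.01},
    {"dx": -0.0044,"dy": 0,"dz": -0.0016,"wx": 0,"wy": 4.8,"wz": 0,"jaw": 0.01},
    {"dx": -0.0067,"dy": 0,"dz": -0.0023,"wx": 0,"wy": 7.2,"wz": 0,"jaw": 0.01},
    {"dx": -0.009,"dy": 0,"dz": -0.0029,"wx": 0,"wy": 9.6,"wz": 0,"jaw": 0.01},
    {"dx": -0.0113,"dy": 0,"dz": -0.0034,"wx": 0,"wy": 12,"wz": 0,"jaw": 0.01},
  ],
)

```text
time_s: 27.38
position: [0.5643, -0.1598, 0.0732]
eef_rot: [2.672, -1.543, 0.14]
wrist_force: [-0.5, 0.1, -2.8]
finger_gap: 0.0148
```

```bash
python3 - <<'E'
from h import *
im=cam("scene"); save(im,"pics/r6s.png",(90,60,290,210),3.5)
E
python3 st.py; python3 -c "
from rock import *
print(plan(6,[-.0057,-.0239],(-.0057,0.0200),0,3))"
```

```text
27.425 [ 0.5641 -0.1592  0.0731] yaw -59.97 tilt [ 0.106  0.001 -0.994] gap 0.0148 F [ 0.7  0.4 -4. ] q [-0.31  0.52  1.62 -0.09  0.93  0.79]
([(np.float64(0.0015), np.float64(0.0002), -2.0), (np.float64(0.003), np.float64(0.0004), -4.0), (np.float64(0.0045), np.float64(0.0007), -6.0)], array([-0.0011112 , -0.02365951]))
```

View pics/r6s.png

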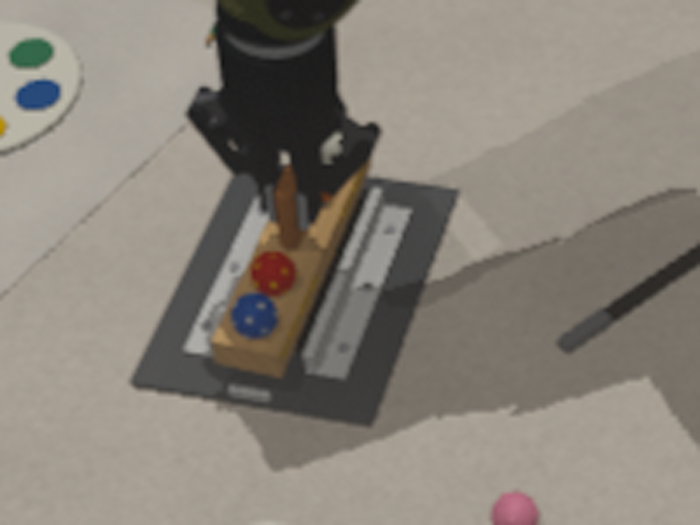

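The wrist now carries about −4 N, roughly the loaded caddy's weight, so it is free. Lifting and levelling gently.

Request:
arm_command(
  rows=[
    {"dx": 0.0005,"dy": 0,"dz": -0.005,"wx": 0,"wy": 0,"wz": 0,"jaw": 0.01},
    {"dx": 0.001,"dy": 0,"dz": -0.01,"wx": 0,"wy": 0,"wz": 0,"jaw": 0.01},
    {"dx": 0.003,"dy": 0,"dz": -0.015,"wx": 0,"wy": -2,"wz": 0,"jaw": 0.01},
    {"dx": 0.005,"dy": 0,"dz": -0.02,"wx": 0,"wy": -4,"wz": 0,"jaw": 0.01},
    {"dx": 0.0073,"dy": 0,"dz": -0.025,"wx": 0,"wy": -6,"wz": 0,"jaw": 0.01},
  ],
)

```text
time_s: 28.05
position: [0.567, -0.1638, 0.0995]
eef_rot: [-2.72, 1.57, 0.002]
wrist_force: [-0.1, -0.2, -3.1]
finger_gap: 0.0149
```

Request:
arm_command(
  rows=[
    {"dx": 0,"dy": 0,"dz": 0,"wx": 0,"wy": 0,"wz": 0,"jaw": 0.01},
    {"dx": 0,"dy": 0,"dz": 0,"wx": 0,"wy": 0,"wz": 0,"jaw": 0.01},
    {"dx": 0,"dy": 0,"dz": 0,"wx": 0,"wy": 0,"wz": 0,"jaw": 0.01},
    {"dx": 0,"dy": 0,"dz": 0,"wx": 0,"wy": 0,"wz": 0,"jaw": 0.01},
  ],
)

```text
time_s: 28.55
position: [0.5667, -0.1632, 0.0988]
eef_rot: [2.721, -1.571, -0.0]
wrist_force: [0.1, 0.5, -2.8]
finger_gap: 0.015
```

```bash
python3 - <<'E'
from h import *
im=cam("scene"); save(im,"pics/fs.png",(90,60,290,210),3.5); save(im,"pics/fsf.png",None,1.5)
im=cam("wrist"); save(im,"pics/fw.png",None,1)
im=cam("top"); save(im,"pics/ft.png",None,1.5)
E
python3 st.py
```

```text
28.7 [ 0.5668 -0.1633  0.0989] yaw -60.0 tilt [ 0.  0. -1.] gap 0.0142 F [-0.   0.2 -3. ] q [-0.34  0.52  1.53 -0.    1.09  0.7 ]
```

View pics/fs.png

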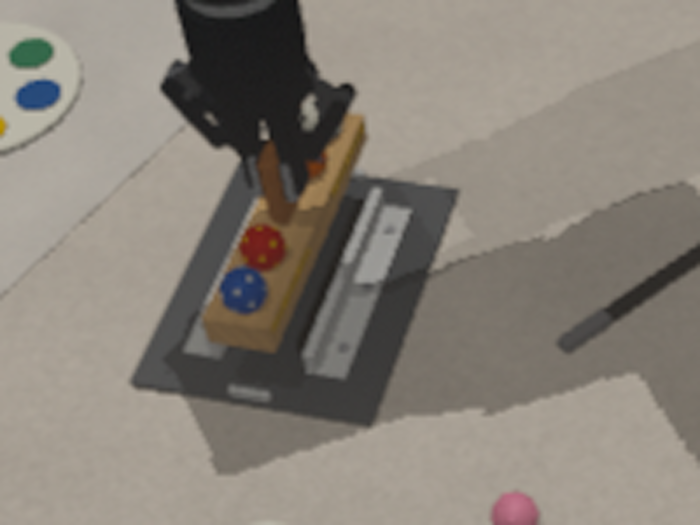

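View pics/fw.png

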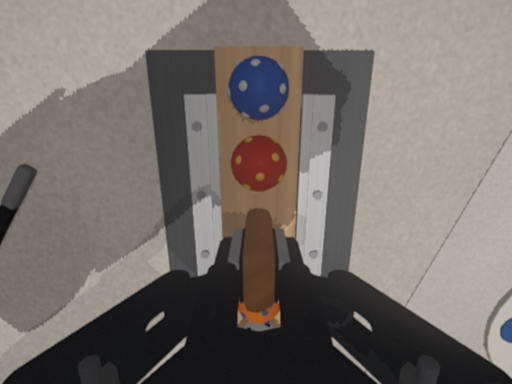

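View pics/fsf.png

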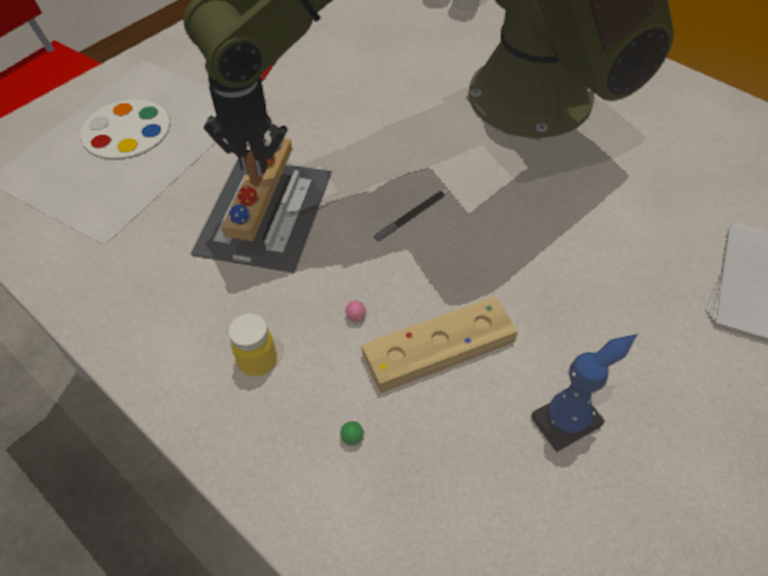

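The caddy is level and clear. The stand's corners are unchanged, the jar, marker and figure are where they were, and the board is empty. The white ball is hidden by the gripper in the scene view, but the 3.0 N load matches the caddy plus four balls (about 2.9 N). Handing in.

```bash
python3 -c "
from rig import manip
print(manip.finish_job())
print(manip.observe()['position'],manip.observe()['wrist_force'],manip.observe()['finger_gap'])"
```

```text
the job is handed in; nothing more can be done
None
the job is handed in; nothing more can be done
```

View pics/ft.png

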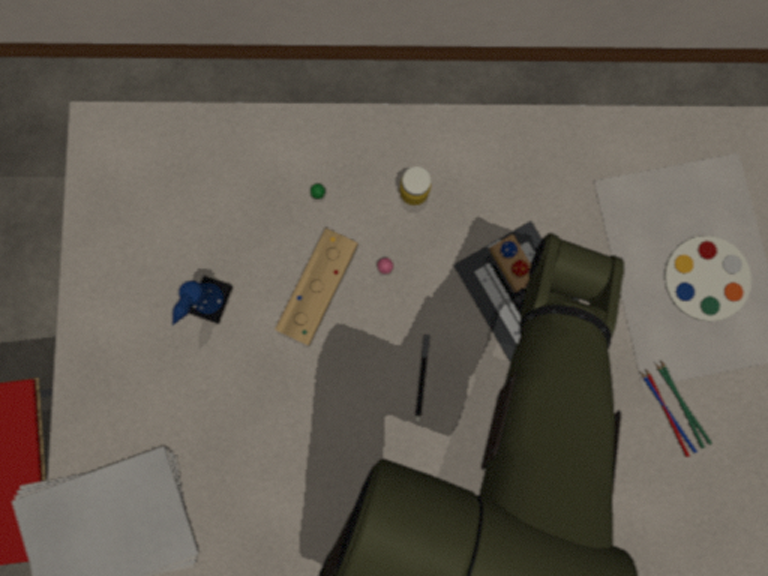

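The job is handed in at about 28.7 s of the 67 s allowed. The red, orange and white balls went into the three empty wells beside the blue one. I then pinched the caddy's grip at 120 N and rocked it about 5–6° each way over six swings until it came free. It is now held level above the stand.

**Last checks:**
- **Caddy:** the underside is about 55 mm above the table, roughly 27 mm clear of the cheek tops, and the tool reads level and still.
- **Load:** the wrist carries 3.0 N, which matches the caddy with four balls.
- **Surroundings:** the stand's corners have not moved in the scene view. The figure, jar, marker, and pink and green look-alikes also look unmoved.

**Not confirmed or off-plan:**
- In the final views the gripper hides most of the orange ball and all of the white one. The load reading and an earlier view of all four balls seated suggest they are in place.
- I gripped the red ball too high the first time and had to grip it again lower.
- During the fifth swing there was a brief push on the wrist of about 16 N vertical and 14 N sideways, well below the limits.

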